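Send a lacquered lamp shell down the drying rail

ROBOT

A 6-joint arm with a two-finger parallel gripper is mounted at the origin on a cart in front of the work surface, level with it; the furniture and walls round the work are solid. World frame = base frame: x ahead of the robot, y to its left, z up, the work surface at z = 0. Lengths are in mm, angles in rad, forces in N, time in s.
With the tool pointing down it reaches from about 350 to 875 mm from the base axis. Payload 4.2 kg.
Tool frame: the origin (TCP) lies midway between the tips of the shut fingers; the grasp point (between the pads) lies arm.grip_depth behind it (arm.grip_depth is the distance from the TCP to the grasp point, in mm); z points along the fingers, y is the direction in which the jaws open and shut (so a half turn about z gives the same grasp; the last joint's range is limited). The gripper opens to 85 mm and grips with 20 to 120 N. Pads are 22 mm wide; open, the fingers measure 114 mm over their backs; the gripper's body (76 mm by 85 mm) begins 54 mm behind the grasp point. The pads swing forward as they close: fully open they stand 13 mm farther back than shut.
Start: joints at [-1.033, 0.385, 0.008, 0, -1.194, -0.259], TCP at [172.018, -600.84, 231.312] pointing down, gripper open.
Joint ranges: [-3.14, 3.14], [-1.21, 2.06], [-1.07, 1.41], [-3.16, 2.05], [-2.99, -0.16], [-3.1, 3.1]. Speed limits (rad/s): [2.79, 2.79, 3.14, 3.14, 3.14, 3.14].

INTERFACE

Orientations are given as a unit quaternion [x, y, z, w].
In Python, from bench import arm gives the robot as it stands.
- The arm moves only by the tool play_rows, never from a script. Its argument "motion" is one flat list of numbers, 7 for each row, row after row: the opening in per cent of the stroke, from 0 (shut) to 100 (fully open), then the shift along the world's x, y, z in cm, then the turn, a rotation vector about the world's x, y, z in degrees. A call has 1 to 5 rows; each row is the pose to reach, as a shift and turn from the pose commanded when the call began; what a row does not reach only later rows make up. A row lasts 1/8 s, in which the tool goes at most 62.5 mm and 10.7 degrees, less where a joint would pass 70% of its speed; a pose out of reach is approached as far as the arm can. A call with a gripper value outside its range is refused whole. The fingers move at their own pace and stop on an object; the grip force is fixed at half the most. Time passes only in rows, so rows that repeat a pose let the fingers close. It gives the time, the measured TCP pose, the force and the opening at its end, in the units of the state.
- arm.read_state(): the state, without advancing time (a new reading comes with each control period).
- arm.get_image(name): name is "side" or "top"; returns (picture, depth): 384x512x3 uint8, red, green, blue; 384x512 float32, mm along the optical axis (not along the pixel's ray), 0 where there is no reading.
- arm.camera_info(name): a dict with "fovy" (degrees; the focal length in pixels is half the picture's height over the tangent of half this angle, whatever the lens; pixels are square), "cx", "cy" (the principal point, pixels), "R" (3x3) and "t" (3): a world point X has camera coordinates R X + t. Camera axes: x right, y down, z forward; pixel columns grow to the right and rows downward; lengths in mm; the calibration is good to about 2 mm. A picture is of the moment at which its call begins. camera_info takes no time and is no camera call.
- arm.job_done(): hands the job in, once; it reports no verdict.
Trained networks look in the newest picture that a camera, given by its name, has taken for a name from the list of things; names that differ only in an ending like _2 or _b are one class to them, and where a whole thing is asked for, a point or a joint stands for the part that bears it (a point fixed in the world has none). Each returns a list of dicts, best first, with "confidence" (0 to 1); they miss things now and then, are a little off and sometimes report something else, mostly with a low value. They report only what shows in the picture. A call takes as long as a camera call.
- arm.outline_of(thing, camera): "mask" (384x512 bool, what is visible of it) and "extent" ([left, top, width, height] in pixels, round what is visible of it).
- arm.place_of(thing, camera): "uv" ([column, row] in pixels: a listed point, or the origin of a listed thing).
The state is a dict: "clock": time; "joints": joint angles; "joint_vel": joint speeds; "joint_efforts": joint torques, N m; "position": TCP position; "ee_rot": TCP orientation; "contact_force": force on the tool from outside, world axes, zero at the start; "wrist_torque": the same for the moment, N m; "gripper_width": finger opening in mm.
Only numpy, scipy, OpenCV 4.12 (cv2) and the standard library are available. Lean on these libraries where they do the work, as an engineer would, in place of code of your own. Each camera call takes 0.05 s, during which the arm holds its last target.

TASK

One of the two roller hangers carries a freshly lacquered lamp shell, which nothing may touch: take that hanger by its grip tab, hook both its rollers over the upper half of the sloped rail with the ball end facing downhill, and let go so that it rolls down by itself to the sprung catch. Once it has come to rest there, push it on by its rear pad until the ball snaps through the catch and rests on the buffer, then stop pushing and back away. Do not bottom the buffer, and leave the empty hanger and the pliers where they are.

Things in the scene. Friction and masses are not known exactly. Their poses are not given: they have to be found in the camera images.
- loaded_hanger: Roller hanger with the chromed lamp shell fixed on its tray. 0.6 kg, stands upright, 216 mm tall. Origin: tray underside, z up. y is the line of its rollers: ball at -y, push pad at +y. A bent strap joins tray and rollers on the -x side only; +x is open: there the rail enters, between shell top (z 77 mm) and rollers. It fills x -51..+38, y -104..+68 mm; tray x -50..+38, y +-46, z 0 to 9.
- loaded_hanger_grip (a point): Centre of its black grip tab, 10 mm thick (x), 36 wide (y), 40 high; 196 mm above the tray's underside, 64 mm above loaded_hanger_mid. Same axes as the hanger. Grip from above across x; fingertips may reach 28 mm below this point, where the head plate begins on the -x side.
- loaded_hanger_mid (a point): Midway between its rollers, on the line where they touch the rail, 132 mm above the tray's underside. Rollers at y -40 and +40 mm: hub 24 mm diameter, tapered 34 mm flanges that reach 5 mm down beside the rail and centre it from up to 4 mm off. Hooking on with this point 17 mm above the rail's top leaves 8 mm under the flanges and 13 mm over the shell. The rollers turn with some drag: it rolls at about 0.1 m/s.
- loaded_hanger_ball (a point): Centre of the steel ball (18 mm diameter, on an 8 mm stem) at the hanger's front (-y) end, 95 mm ahead of loaded_hanger_mid and 12 mm above it.
- loaded_hanger_pad (a point): Centre of the outer face of the rear push pad (rubber, 24 mm wide, 16 high, on an angle whose top edge is 10 mm above this point), 68 mm behind loaded_hanger_mid (+y) and 16 mm above it, in line with the rail: 16 mm over the rail's top when it hangs there. Push along -y.
- empty_hanger_grip (a point): Grip tab of the other hanger: the same shape, but a bare peg in place of the shell. To be left where it stands.
- rail: Steel flat bar on edge, 10 mm thick, 25 high, 460 long, on a fixed stand (base 60 mm wide, feet 150). Origin: middle of its top face. y runs uphill along it (slope 6 degrees), x across, z square to its top. Clear from y -150 to +200 mm. The hanger hangs right with its x and y along the rail's: bring it upright, hook on along the rail's +x, then lower; the uphill roller touches first.
- rail_load (a point): Point on the rail's top face, 110 mm uphill of its middle: a good place to set loaded_hanger_mid.
- catch_mouth (a point): Middle between the two sprung catch rollers (upright, 14 mm diameter, 8 mm apart, each yields 8 mm sideways) at the rail's low end, 180 mm downhill of the rail's middle and 12 mm above its top. The ball comes to rest about 12 mm uphill of this point; pushing it through takes about 9 N at the peak, after that the catch draws it on.
- catch_seat (a point): Where the ball's centre lies when it is home, 11.5 mm downhill of catch_mouth: ball on the rubber buffer. The hanger moves about 23 mm from its rest at the catch to here.
- buffer (a joint): Travel of the sprung rubber buffer behind the catch, m: 0 at rest, 0.008 bottomed; 2.5 N per mm.
- wet_shell: The lacquered lamp shell on the loaded hanger. Origin: centre of its mouth, 9 mm above the tray's underside.
- pliers: Pliers, 41 x 168 x 12 mm, lying on the bench between the hangers and the rail; to be left there.

How it is judged:
By the outcome, as a careful person would: the job done as asked, in the order asked, and still so for the second after the job is handed in, with the robot touching nothing.
It also fails if it takes over 54 s, if anything falls off the work surface, if the arm or the gripper's body presses on something with over 40 N, if the wrist force passes 120 N, or if a joint passes its speed limit or range.

## Working session

There is one attempt and no reset: what is moved stays moved. The work goes in short steps, Python scripts to look and compute and a tool call to move; the robot and the scene stay as the last step left them, time stands still between calls to the robot, and variables do not carry over. Pictures are saved under pics/ and viewed, and the job is handed in when it is done.

Besides the shell and the picture viewer there is one more tool, called after "Emit:" as a command line: name --argument value ..., lists and objects as JSON in quotes. play_rows: Moves the arm, as the interface text tells. Its arguments: {"type":"object","properties":{"motion":{"type":"array","items":{"type":"number"}}},"required":["motion"]}

```bash
ls; mkdir -p pics
cat > h.py <<'E'
import numpy as np, cv2
from bench import arm
def K(n):
    c=arm.camera_info(n); f=192/np.tan(np.radians(c['fovy'])/2)
    return f,c['cx'],c['cy'],np.array(c['R']),np.array(c['t'])
def unproj(n,u,v,d):
    f,cx,cy,R,t=K(n); u=np.asarray(u,float);v=np.asarray(v,float);d=np.asarray(d,float)
    P=np.stack([(u-cx)/f*d,(v-cy)/f*d,d],-1)
    return (P-t)@R
def proj(n,X):
    f,cx,cy,R,t=K(n); c=np.asarray(X)@R.T+t
    return np.stack([cx+f*c[...,0]/c[...,2],cy+f*c[...,1]/c[...,2]],-1)
def ray(n,uv):
    f,cx,cy,R,t=K(n); d=np.array([(uv[0]-cx)/f,(uv[1]-cy)/f,1.])
    return -R.T@t, R.T@d
def atz(n,uv,z):
    o,d=ray(n,uv); return o+d*(z-o[2])/d[2]
def tri(uv1,uv2):
    o1,d1=ray('side',uv1);o2,d2=ray('top',uv2)
    A=np.stack([d1,-d2],1); s=np.linalg.lstsq(A,o2-o1,rcond=None)[0]
    a=o1+s[0]*d1;b=o2+s[1]*d2
    return (a+b)/2,np.linalg.norm(a-b)
E
python3 - <<'E'
from h import *
np.set_printoptions(precision=2,suppress=True)
for n in ['side','top']:
    im,d=arm.get_image(n); cv2.imwrite(f'pics/{n}0.png',im[...,::-1]); np.save(f'{n}0.npy',d)
    f,cx,cy,R,t=K(n); print(n,f,cx,cy,'pos',-R.T@t,'\n',R)
s=arm.read_state(); print(s); print(arm.grip_depth)
for n in ['side','top']:
    for th in ['loaded_hanger','loaded_hanger_grip','loaded_hanger_mid','loaded_hanger_ball','loaded_hanger_pad','empty_hanger_grip','rail','rail_load','catch_mouth','catch_seat','wet_shell','pliers']:
        try: print(n,th,[(np.round(q['uv'],1).tolist(),round(q['confidence'],2)) for q in arm.place_of(th,n)])
        except Exception as e: print(n,th,e)
E
```

```text
pics
side 385.35820364700044 253.10526018114086 193.51825227416953 pos [430.92 694.48 637.41] 
 [[-0.99 -0.17  0.01]
 [-0.11  0.57 -0.82]
 [ 0.13 -0.81 -0.58]]
top 448.7761183168063 254.6690994291969 191.2695856669471 pos [ 453.54   19.17 1276.88] 
 [[ 0.03 -1.    0.  ]
 [-1.   -0.03 -0.08]
 [ 0.08 -0.   -1.  ]]
{'clock': 0.1, 'joints': array([-1.03,  0.39,  0.01, -0.  , -1.19, -0.26]), 'joint_vel': array([ 0., -0.,  0.,  0.,  0., -0.]), 'joint_efforts': array([ -0.  , -39.33,  18.89,   4.2 ,  -0.  ,   0.  ]), 'position': array([ 171.88, -600.36,  230.31]), 'ee_rot': array([-0.14,  0.99,  0.  , -0.  ]), 'contact_force': array([-0.3 , -0.82, -0.66]), 'wrist_torque': array([0.03, 0.02, 0.02]), 'gripper_width': 85.31240971716198}
18.700000000000003
side loaded_hanger [([300.3, 219.4], 0.58)]
side loaded_hanger_grip [([308.6, 150.8], 0.79)]
side loaded_hanger_mid [([306.7, 174.8], 0.86)]
side loaded_hanger_ball [([305.7, 151.6], 0.55)]
side loaded_hanger_pad [([310.4, 185.1], 0.57)]
side empty_hanger_grip [([302.5, 222.5], 0.81)]
side rail [([203.8, 180.3], 0.64), ([303.1, 221.0], 0.2)]
side rail_load [([190.6, 210.6], 0.71)]
side catch_mouth [([222.1, 144.2], 0.64), ([303.1, 219.9], 0.61), ([303.9, 154.6], 0.39)]
side catch_seat [([221.8, 147.0], 0.71)]
side wet_shell [([300.3, 216.6], 0.72)]
side pliers []
top loaded_hanger [([297.8, 239.6], 0.93)]
top loaded_hanger_grip [([307.9, 241.9], 0.96)]
top loaded_hanger_mid [([301.3, 238.4], 0.97)]
top loaded_hanger_ball [([337.8, 235.3], 0.65)]
top loaded_hanger_pad [([276.9, 241.7], 0.79)]
top empty_hanger_grip [([197.5, 235.6], 0.78)]
top rail [([249.3, 154.0], 0.58)]
top rail_load [([207.1, 153.0], 0.6)]
top catch_mouth [([321.5, 153.5], 0.94)]
top catch_seat [([329.3, 149.4], 0.98)]
top wet_shell [([299.5, 242.2], 0.78)]
top pliers [([300.4, 245.0], 0.69), ([267.1, 204.3], 0.61)]
```

View pics/side0.png

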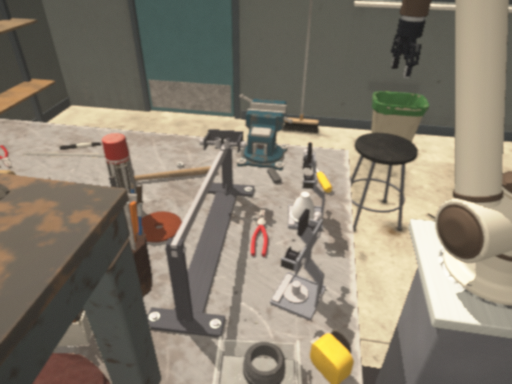

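View pics/top0.png

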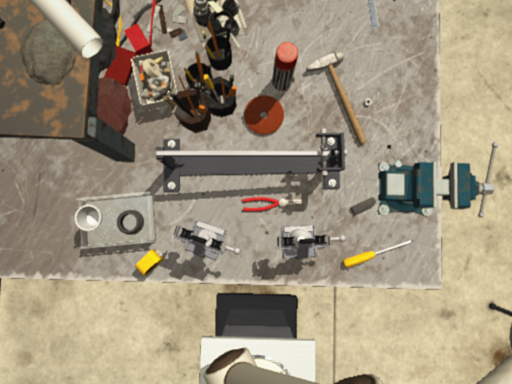

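Run:
```python
import cv2
a=cv2.imread('pics/side0.png')[90:340,150:370]; cv2.imwrite('pics/side0c.png',cv2.resize(a,None,fx=2.4,fy=2.4,interpolation=cv2.INTER_CUBIC))
a=cv2.imread('pics/top0.png')[130:290,150:380]; cv2.imwrite('pics/top0c.png',cv2.resize(a,None,fx=3.4,fy=3.4,interpolation=cv2.INTER_CUBIC))
```

```text
(no output)
```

View pics/side0c.png

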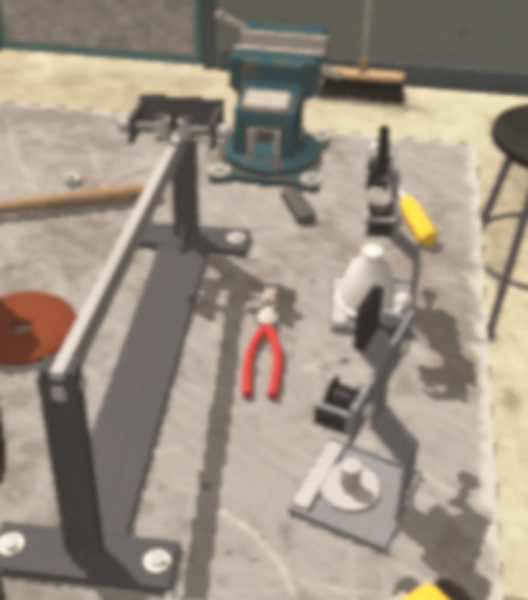

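View pics/top0c.png

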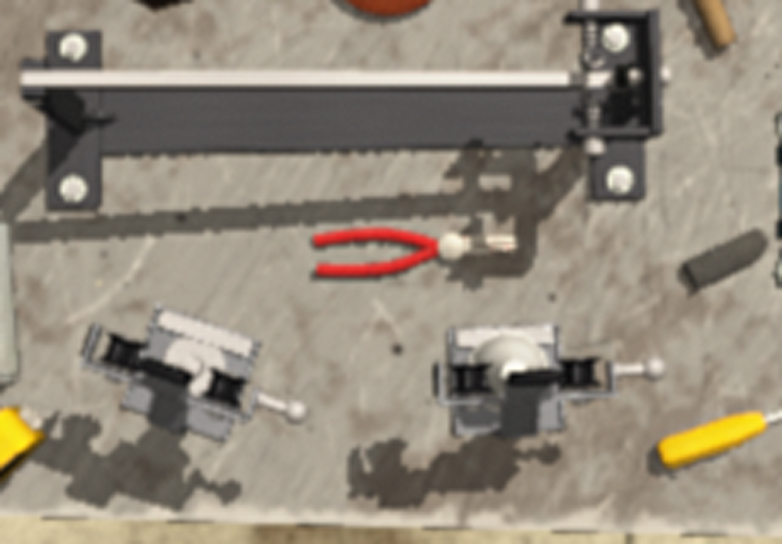

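The loaded hanger is the right one in the top view: shell dome at about (299,237), ball at (338,239), pointing to world -y like the rail's downhill end. The rail's top strip runs from (157,153) to (320,153), with the catch at about (322,153). The pliers are at (270,204). Next I'll measure positions using depth.

Run:
```python
from h import *
np.set_printoptions(precision=1,suppress=True,linewidth=150)
c={}
vv,uu=np.mgrid[0:384,0:512]
for n in ['side','top']:
    d=np.load(f'{n}0.npy'); P=unproj(n,uu,vv,d); P[d==0]=np.nan; c[n]=P; np.save(f'{n}P.npy',P)
T=c['top']
print('bench z', np.nanmedian(T[215:225,180:350,2]), np.nanmedian(c['side'][270:280,245:270,2]))
# rail top pts
for u in range(160,322,10):
    col=T[146:160,u]; k=np.nanargmax(np.where(col[:,2]<400,col[:,2],np.nan)); 
    hi=col[col[:,2]>np.nanmax(col[:,2])-8]
    print(u,hi.mean(0),len(hi))
# hanger loaded
print('z map loaded');print(np.round(T[222:262,272:348,2][::2,::2]).astype(int))
```

```text
bench z -0.496951321163108 1.308060240512189
160 [631.6 249.6 205.3] 11
170 [633.1 226.5 200.2] 5
180 [635.2 202.2 201.2] 3
190 [635.1 178.7 195.4] 5
200 [636.1 154.6 193.7] 5
210 [637.1 130.5 191.1] 5
220 [638.1 106.2 189.1] 5
230 [639.3  81.9 185.7] 5
240 [640.3  57.4 183.4] 5
250 [642.   32.9 181. ] 4
260 [642.9   8.1 176.2] 5
270 [643.4 -16.7 176.6] 5
280 [645.7 -41.5 174.5] 4
290 [645.5 -66.6 172.1] 5
300 [647.  -91.9 167.4] 5
310 [ 648.2 -117.3  164.3] 5
320 [ 653.6 -141.7  168.7] 5
z map loaded
[[  2   0   1   1  -3  -1  -3  -4  -3  -3   2  -2   1  -1  -6  -2  -1   1  -3  -2   4   0  -3   3  -4  -6   4  -3  -2   1   2  -2  -1   1   3   0
    0  -1]
 [ -1  -2   1   4  -5   2  -1  -4  -1   4  -1   0   0  -4   3  -1  -1   0  -2  -7   1   1   3   1   1   1   0  -6  -3  -2  -2   3  -2   2   3  -2
   -3  -2]
 [  2  -3  -1   0  -2  -1  -5   2  -1  10  15   7  12  11   9   8   7   7   9  11   3  10  -3  -5   6   0   2   0   0  -2   2   7  -5   1   1   0
   -1  -1]
 [ -7  -3   2  -1  -1   7  15  14   9  10   4   7  12  14   9  12  11   6  12   7   8   9  -3   4  -1   0   6  -5  -2   3 
[... 1847 characters left out ...]
   7   2  -5  -3   1  -1  -5   0   2   0   0  -8  -3   0   1
   -1   2]
 [ -1  -8   5   1   1   2   8  10   5   6   9   0   4  83  87  83  86  81   5   3   5   3  -1   0  -3   0  -4  -2   0   2  -2  -4  -1  -5   2   1
   -2  -2]
 [  2   2  -3   3  -5  -7   9   4   3   3   7   6  21  78  81  80  77  81   4   8   2  10   0   2   2   2  -1  -1  -1   1   6  -1   1  -1   0  -2
    3   1]
 [  0   0   1   0  -4   4  -3  -3  -1  -5  -3   2  61  75  69  73  71  70  -3  -4  -3  -5   0  -3  -1  -2  -1  -4   0   3   1   1   1   1   1   2
   -3  -3]
 [  2   5   0   2  -1  -5   3  -2   0  -8  -6   2   0  -2   3   1   6  -1   0   0   2   7   2  -3  -1  -3  -3   1   0   0   2   0   0   1  -1  -2
   17  25]]
```

Run:
```python
from h import *
np.set_printoptions(precision=2,suppress=True,linewidth=150)
T=np.load('topP.npy');S=np.load('sideP.npy')
vv,uu=np.mgrid[0:384,0:512]
def reg(P,x,y,z):
    return (P[...,0]>x[0])&(P[...,0]<x[1])&(P[...,1]>y[0])&(P[...,1]<y[1])&(P[...,2]>z[0])&(P[...,2]<z[1])
# rail fits: top
def fit(P,name):
    m=reg(P,(615,665),(-135,225),(150,225))
    Q=P[m]
    for it in range(5):
        cz=np.polyfit(Q[:,1],Q[:,2],1); r=Q[:,2]-np.polyval(cz,Q[:,1]); Q=Q[np.abs(r)<6]
    cx=np.polyfit(Q[:,1],Q[:,0],1); print(name,len(Q),'z',cz,'x',cx,np.std(r), 'xstd',np.std(Q[:,0]-np.polyval(cx,Q[:,1])))
    q=Q[np.abs(Q[:,1]-0)<200]
fit(T,'top');fit(S,'side')
# grip tab
for n,P in (('top',T),('side',S)):
    m=reg(P,(380,470),(-140,-40),(178,230)); Q=P[m]; print(n,'tab',len(Q),Q.mean(0) if len(Q) else'',Q.min(0),Q.max(0))
    m=reg(P,(380,470),(-140,-40),(205,230)); Q=P[m]; print(n,'tabtop',len(Q),Q.mean(0),Q.min(0),Q.max(0))
    if n=='top': print('px',uu[m].min(),uu[m].max(),vv[m].min(),vv[m].max(), np.polyfit(Q[:,1],Q[:,0],1))
    m=reg(P,(380,470),(-210,-165),(125,165)); Q=P[m]; print(n,'ball+stem',len(Q),Q.mean(0),Q.min(0),Q.max(0))
    m=reg(P,(380,470),(-20,20),(125,175)); Q=P[m]; print(n,'pad',len(Q),Q.mean(0),Q.min(0),Q.max(0))
    m=reg(P,(340,520),(-160,20),(5,15)); Q=P[m]; print(n,'tray',len(Q),Q.mean(0),Q.min(0),Q.max(0))
# network triangulations
for a,b,nm in [((308.6,150.8),(307.9,241.9),'grip'),((306.7,174.8),(301.3,238.4),'mid'),((222.1,144.2),(321.5,153.5),'mouth'),((190.6,210.6),(207.1,153.),'load'),((203.8,180.3),(249.3,154.0),'railorg'),((221.8,147),(329.3,149.4),'seat'),((300.3,216.6),(299.5,242.2),'shell')]:
    print(nm,*tri(a,b))
```

```text
top 670 z [  0.1 177.1] x [ -0.04 642.91] 2.0058346206515987 xstd 3.4702147648463533
side 328 z [  0.1  177.88] x [ -0.05 640.7 ] 2.553173137737179 xstd 3.148791895410149
top tab 75 [ 430.15 -105.73  213.01] [ 424.4  -124.23  184.38] [436.66 -89.54 219.47]
top tabtop 68 [ 430.08 -106.53  214.62] [ 424.4  -124.23  205.21] [434.88 -90.41 219.47]
px 300 314 239 243 [ -0.08 421.45]
top ball+stem 100 [ 435.03 -186.29  149.97] [ 417.61 -209.91  139.32] [ 445.46 -165.58  162.6 ]<stdin>:22: RuntimeWarning: Mean of empty slice.
  ret = um.true_divide(
Traceback (most recent call last):
ValueError: zero-size array to reduction operation minimum which has no identity
```

Run:
```python
import cv2
a=cv2.imread('pics/top0.png')
cv2.imwrite('pics/t1.png',cv2.resize(a[215:270,265:350],None,fx=9,fy=9,interpolation=cv2.INTER_NEAREST))
cv2.imwrite('pics/t2.png',cv2.resize(a[125:195,280:360],None,fx=8,fy=8,interpolation=cv2.INTER_NEAREST))
cv2.imwrite('pics/t3.png',cv2.resize(a[130:195,150:230],None,fx=8,fy=8,interpolation=cv2.INTER_NEAREST))
```

```text
(no output)
```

View pics/t1.png

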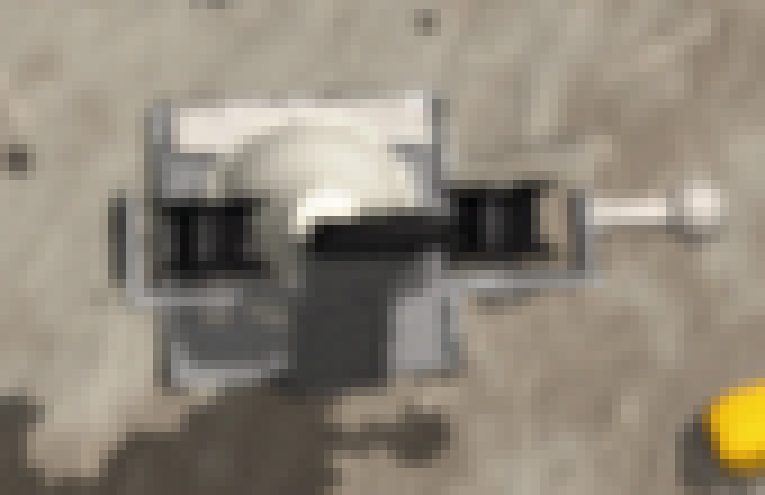

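View pics/t2.png

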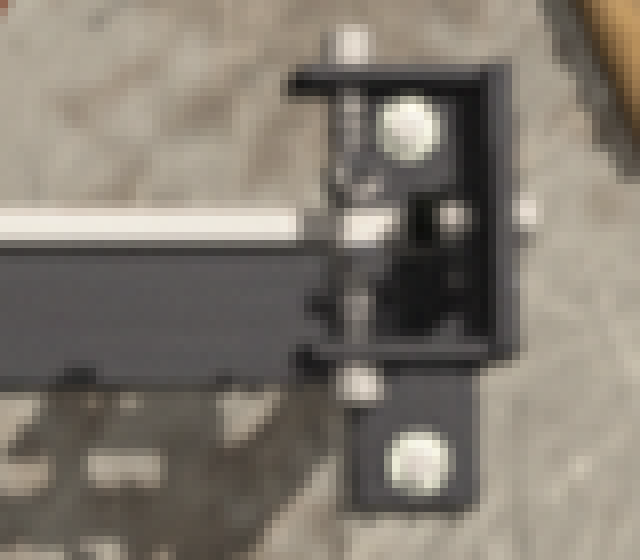

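View pics/t3.png

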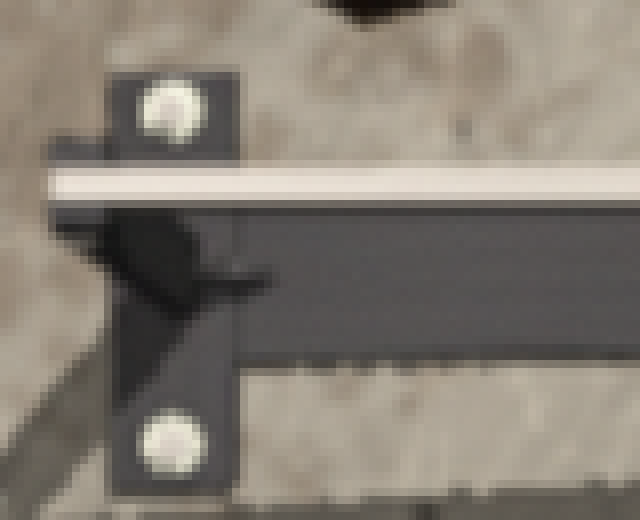

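Run:
```python
from h import *
np.set_printoptions(precision=2,suppress=True,linewidth=150)
f=lambda x,y,s,u0,v0:(x/s+u0-.5,y/s+v0-.5)
L=atz('top',f(48,184,8,150,130),201); print('rail left end',L, 'orig y',L[1]-228.7)
for x in (100,300,600):
    a=atz('top',f(x,184,8,150,130),200-(x-48)/8*2.4*.105); print('rail',a)
for x in (20,150,280):
    print('railR',atz('top',f(x,226.5,8,280,125),176-.105*(0+(280+x/8-263)*2.5)))
print('mouth',atz('top',f(358,215,8,280,125),170))
ball=atz('top',f(698,205,9,265,215),144); print('ball',ball)
print('rollerF',atz('top',f(498,223,9,265,215),156),'rollerB',atz('top',f(208,237,9,265,215),156))
print('tab netw',atz('top',(307.9,241.9),196))
print('pad',atz('top',f(115,245,9,265,215),156))
# tray top edge front corners (x=+38), z 9
print('tray',atz('top',f(150,100,9,265,215),9),atz('top',f(440,92,9,265,215),9),atz('top',f(165,385,9,265,215),5),atz('top',f(460,372,9,265,215),5))
d=np.load('top0.npy');P=np.load('topP.npy')
m=(P[...,2]>205)&(P[...,0]>380)&(P[...,0]<470)&(P[...,1]>-140)&(P[...,1]<-40)
v,u=np.nonzero(m); 
print('tab by px median z216',atz('top',((u.min()+u.max())/2,v.mean()),215), cv2.minAreaRect(np.stack([u,v],1).astype(np.float32)))
for (a,b,nm) in [((203.8,180.3),(249.3,154.0),'railorg'),((222.1,144.2),(321.5,153.5),'mouth'),((190.6,210.6),(207.1,153.),'load'),((221.8,147),(329.3,149.4),'seat'),((308.6,150.8),(307.9,241.9),'grip')]: print(nm,*tri(a,b))
```

```text
rail left end [633.26 261.48 201.  ] orig y 32.780363068373845
rail [634.11 246.3  198.36]
rail [636.75 186.6  192.06]
rail [640.74  95.69 182.61]
railR [645.67 -46.73 170.88]
railR [647.46 -87.63 166.62]
railR [ 649.27 -128.85  162.35]
mouth [ 652.18 -152.11  170.  ]
ball [ 439.71 -203.57  144.  ]
rollerF [ 433.51 -146.02  156.  ] rollerB [427.63 -66.04 156.  ]
tab netw [ 427.25 -111.63  196.  ]
pad [424.78 -40.43 156.  ]
tray [466.41 -58.24   9.  ] [ 471.22 -148.99    9.  ] [377.87 -64.98   5.  ] [ 384.23 -157.02    5.  ]
tab by px median z216 [ 430.11 -107.18  215.  ] ((307.0, 241.0), (4.0, 14.0), 90.0)
railorg [641.71  35.18 185.24] 7.191248360806853
mouth [ 646.96 -143.9   177.81] 3.3658458370113213
load [640.33 138.92 183.32] 4.16636702923622
seat [ 657.86 -167.11  157.01] 4.042418732724454
grip [ 429.83 -111.16  199.51] 4.986258506192087
```

Emit:
play_rows --motion '[100, 2.6, 4.9, 1.2, 0, 0, 7.8, 100, 5.2, 9.8, 2.4, 0, 0, 15.6, 100, 7.8, 14.7, 3.6, 0, 0, 23.4, 100, 10.4, 19.6, 4.8, 0, 0, 31.2, 100, 13.0, 24.5, 6.0, 0, 0, 39.0]'

```text
clock: 1.92
position: [302.6, -354.3, 292.0]
ee_rot: [-0.463, 0.886, -0.0, 0.0]
contact_force: [0.6, -0.6, 0.0]
gripper_width: 85.4
```

Emit:
play_rows --motion '[100, 2.6, 4.9, 0, 0, 0, 7.8, 100, 5.2, 9.8, 0, 0, 0, 15.6, 100, 7.8, 14.7, 0, 0, 0, 23.4, 100, 10.4, 19.6, 0, 0, 0, 31.2, 100, 12.85, 24.9, 0, 0, 0, 39.2]'

```text
clock: 2.55
position: [431.1, -105.1, 291.7]
ee_rot: [0.734, -0.679, 0.0, -0.0]
contact_force: [0.8, -1.1, -0.6]
gripper_width: 85.2
```

Emit:
play_rows --motion '[100, 0, 0, 0, 0, 0, 0]'

```text
clock: 2.68
position: [431.8, -103.9, 291.4]
ee_rot: [0.735, -0.679, 0.0, -0.0]
contact_force: [0.2, -0.2, 0.3]
gripper_width: 85.7
```

```bash
cat >> h.py <<'E'
from scipy.spatial.transform import Rotation as Rot
def st():
    s=arm.read_state(); R=Rot.from_quat(s['ee_rot']).as_matrix()
    print('t',round(s['clock'],2),'pos',np.round(s['position'],1),'yaw tool y',np.round(np.degrees(np.arctan2(R[1,1],R[0,1])),2),'z',np.round(R[:,2],3),'F',np.round(s['contact_force'],1),'w',round(s['gripper_width'],1),'q',np.round(s['joints'],2))
E
python3 - <<'E'
from h import *
st()
for n in ['side','top']:
    im,d=arm.get_image(n); cv2.imwrite(f'pics/{n}1.png',im[...,::-1])
a=cv2.imread('pics/side1.png')[60:300,200:440]; b=cv2.imread('pics/top1.png')[150:290,200:400]
cv2.imwrite('pics/c1.png',np.hstack([cv2.resize(a,(480,480)),cv2.resize(b,(300,210)).copy() if 0 else cv2.copyMakeBorder(cv2.resize(b,(320,224)),0,256,0,0,cv2.BORDER_CONSTANT)]))
E
```

```text
t 2.67 pos [ 431.8 -103.9  291.4] yaw tool y -175.46 z [ 0.001  0.    -1.   ] F [ 0.2 -0.2  0.3] w 85.7 q [ 0.13  0.03 -0.3  -0.   -1.24 -0.05]
```

View pics/c1.png

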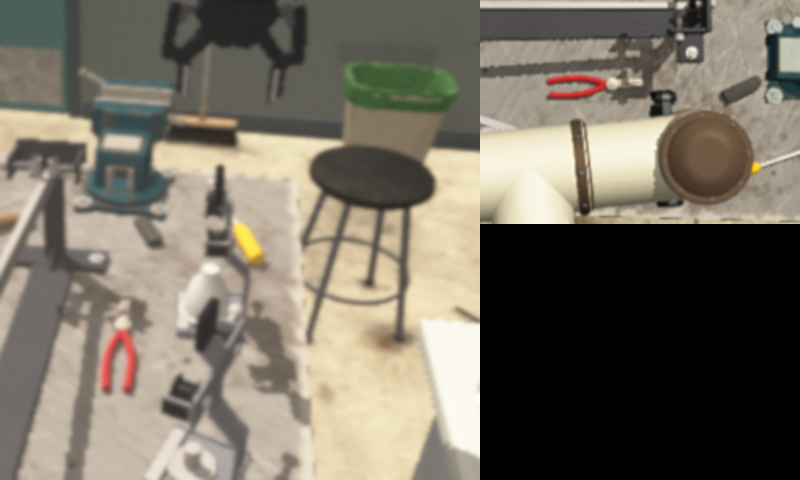

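Run:
```python
from h import *
for X in ([431.8,-103.9,291.4],[430.5,-106.8,196],[430.5,-106.8,216],[431,-104,450]):
    print(X,proj('side',np.array(X)),proj('top',np.array(X)))
P=np.load('topP.npy')
m=(P[...,2]>130)&(P[...,2]<260)&(P[...,0]>350)&(P[...,0]<520)&(P[...,1]>50)&(P[...,1]<260);Q=P[m];print('empty hanger upper pts',Q.min(0),Q.max(0),Q.mean(0))
# side: tab px of loaded
a=cv2.imread('pics/side1.png')[130:250,270:350]; cv2.imwrite('pics/s1z.png',cv2.resize(a,None,fx=5,fy=5,interpolation=cv2.INTER_NEAREST))
```

```text
[431.8, -103.9, 291.4] [312.62525318 115.40459407] [309.66131485 240.91780034]
[430.5, -106.8, 196] [309.14585032 153.05401758] [305.90475493 240.48406266]
[430.5, -106.8, 216] [309.9701454  145.45057029] [306.89296482 240.69168026]
[431, -104, 450] [321.19533304  39.51472687] [320.49033517 243.55503271]
empty hanger upper pts [391.25194838  54.05846981 131.38150476] [459.92825875 218.1093252  220.28765137] [420.81620676 144.58185957 162.94801412]
```

View pics/s1z.png

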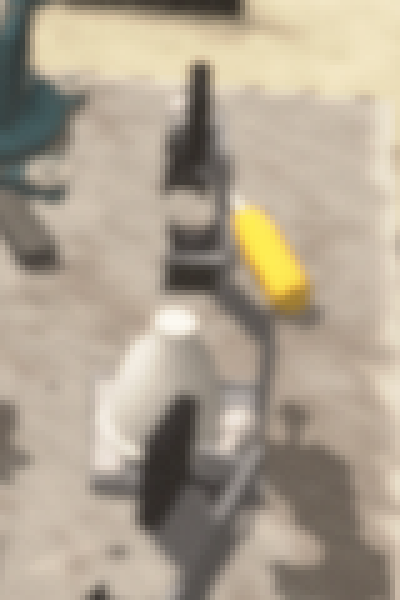

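Emit:
play_rows --motion '[100, 0, 0, -3, 0, 0, 0, 100, 0, 0, -6, 0, 0, 0, 100, 0, 0, -9, 0, 0, 0, 100, 0, 0, -11, 0, 0, 0, 100, 0, 0, -11.3, 0, 0, 0]'

```text
clock: 3.4
position: [429.2, -108.2, 177.3]
ee_rot: [0.731, -0.682, -0.001, 0.001]
contact_force: [-0.6, 0.4, 0.6]
gripper_width: 85.5
```

Emit:
play_rows --motion '[100, 0, 0, 0, 0, 0, 0]'

```text
clock: 3.52
position: [430.7, -107.7, 179.0]
ee_rot: [0.732, -0.681, 0.0, -0.0]
contact_force: [-0.6, -0.7, -0.1]
gripper_width: 85.8
```

Run:
```python
from h import *
st()
for n in ['side','top']:
    im,d=arm.get_image(n); cv2.imwrite(f'pics/{n}2.png',im[...,::-1])
a=cv2.imread('pics/side2.png')[90:240,250:390]; cv2.imwrite('pics/c2.png',cv2.resize(a,None,fx=4,fy=4))
```

```text
t 3.52 pos [ 430.7 -107.7  179. ] yaw tool y -175.91 z [ 0.001 -0.    -1.   ] F [-0.6 -0.7 -0.1] w 85.8 q [ 0.12  0.12 -0.49  0.   -0.95 -0.05]
```

View pics/c2.png

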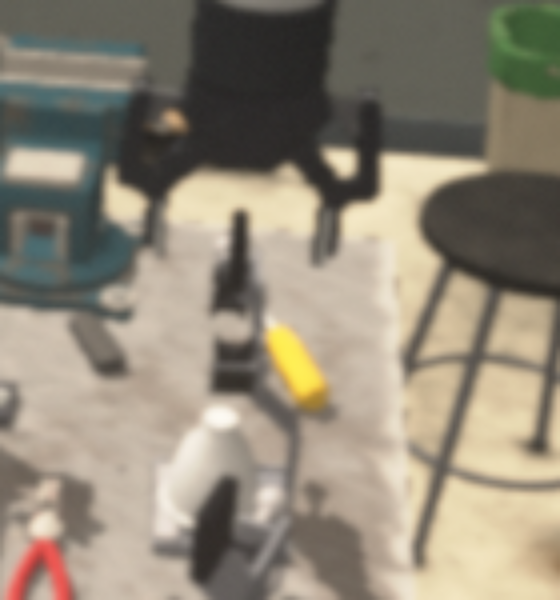

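The open fingertips, at about (289,154) and (330,155) in the full picture, straddle the tab at (310,150). Closing now.

Emit:
play_rows --motion '[0, 0, 0, 0, 0, 0, 0, 0, 0, 0, 0, 0, 0, 0, 0, 0, 0, 0, 0, 0, 0, 0, 0, 0, 0, 0, 0, 0, 0, 0, 0, 0, 0, 0, 0]'

```text
clock: 4.25
position: [430.8, -106.8, 178.4]
ee_rot: [0.732, -0.681, 0.0, -0.0]
contact_force: [-0.0, -0.2, 0.0]
gripper_width: 9.2
```

Emit:
play_rows --motion '[0, 0, 0, 0, 0, 0, 0, 0, 0, 0, 0, 0, 0, 0, 0, 0, 0, 0.5, 0, 0, 0]'

```text
clock: 4.62
position: [428.6, -106.7, 181.8]
ee_rot: [0.732, -0.681, -0.002, 0.001]
contact_force: [0.1, 0.3, -6.4]
gripper_width: 9.1
```

Run:
```python
from h import *
st()
for n in ['side']:
    im,d=arm.get_image(n); cv2.imwrite(f'pics/{n}3.png',im[...,::-1])
a=cv2.imread('pics/side3.png')[90:240,250:390]; cv2.imwrite('pics/c3.png',cv2.resize(a,None,fx=4,fy=4))
```

```text
t 4.62 pos [ 428.6 -106.7  181.8] yaw tool y -175.89 z [-0.005  0.001 -1.   ] F [ 0.1  0.3 -6.4] w 9.1 q [ 0.13  0.12 -0.49 -0.   -0.97 -0.05]
```

View pics/c3.png

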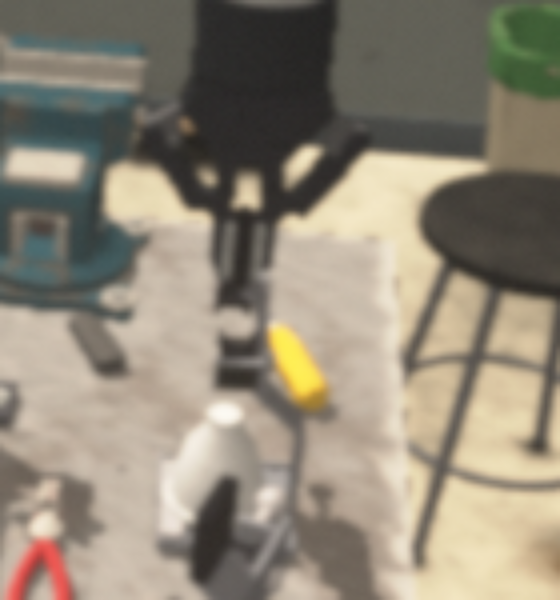

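Emit:
play_rows --motion '[0, 0, 0, 1, 0, 0, 0, 0, 0, 0, 3, 0, 0, 0, 0, 0, 0, 5.2, 0, 0, 0, 0, 0, 0, 7, 0, 0, 0, 0, 0.5, 0.3, 7.5, 0, 0, 0]'

```text
clock: 5.3
position: [435.8, -103.8, 259.4]
ee_rot: [0.732, -0.681, 0.001, -0.001]
contact_force: [1.4, 0.0, -5.9]
gripper_width: 9.2
```

Emit:
play_rows --motion '[0, 2, 1.5, 0, 0, 0, -0.4, 0, 4.5, 3.5, 0, 0, 0, -0.8, 0, 7, 5.5, 0, 1, 0, -1.2, 0, 9, 8, 0, 2, 0, -1.6, 0, 10.5, 11, 0, 3, 0, -1.9]'

```text
clock: 5.92
position: [541.7, 7.6, 256.5]
ee_rot: [0.721, -0.693, -0.019, -0.018]
contact_force: [-0.4, 0.1, -6.4]
gripper_width: 9.2
```

Emit:
play_rows --motion '[0, 0.8, 3, 0, 1, 0, 0, 0, 1.6, 6, 0, 2, 0, 0, 0, 2.4, 9, 0, 3, 0, 0, 0, 3, 12, 0, 3, 0, 0, 0, 3, 13.5, 0, 3, 0, 0]'

```text
clock: 6.55
position: [570.8, 143.2, 257.2]
ee_rot: [0.72, -0.692, -0.036, -0.037]
contact_force: [-0.4, -0.3, -6.4]
gripper_width: 9.2
```

Run:
```python
from h import *
st()
for n in ['side','top']:
    im,d=arm.get_image(n); cv2.imwrite(f'pics/{n}4.png',im[...,::-1]); np.save(f'{n}4.npy',d)
    for th in ['loaded_hanger_mid','loaded_hanger_grip','loaded_hanger_ball','rail_load']: print(n,th,[(np.round(q['uv'],1).tolist(),round(q['confidence'],2)) for q in arm.place_of(th,n)])
a=cv2.imread('pics/side4.png')[60:300,130:330]; b=cv2.imread('pics/top4.png')[120:290,140:360]
cv2.imwrite('pics/c4.png',cv2.resize(a,None,fx=2.5,fy=2.5))
cv2.imwrite('pics/d4.png',cv2.resize(b,None,fx=3,fy=3))
```

```text
t 6.55 pos [570.8 143.2 257.2] yaw tool y -177.67 z [-0.001  0.104 -0.995] F [-0.4 -0.3 -6.4] w 9.2 q [ 0.47  0.3  -0.02 -0.1  -1.21 -0.4 ]
side loaded_hanger_mid [([223.8, 206.3], 0.65), ([227.5, 261.7], 0.3)]
side loaded_hanger_grip [([222.3, 174.3], 0.64), ([227.2, 205.5], 0.24)]
side loaded_hanger_ball [([234.1, 175.4], 0.92)]
side rail_load [([196.4, 207.2], 0.84), ([219.5, 141.6], 0.65), ([306.7, 224.3], 0.25)]
top loaded_hanger_mid [([200.8, 174.1], 0.61)]
top loaded_hanger_grip [([203.0, 177.2], 0.71)]
top loaded_hanger_ball [([241.8, 178.0], 0.9), ([321.8, 151.7], 0.4)]
top rail_load [([201.4, 177.0], 0.66)]
```

View pics/c4.png

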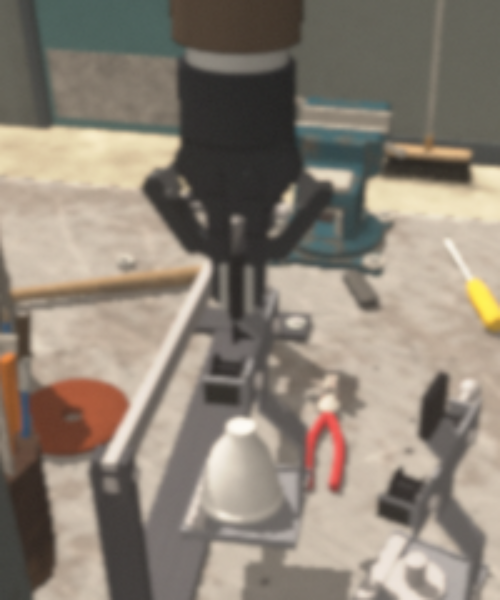

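View pics/d4.png

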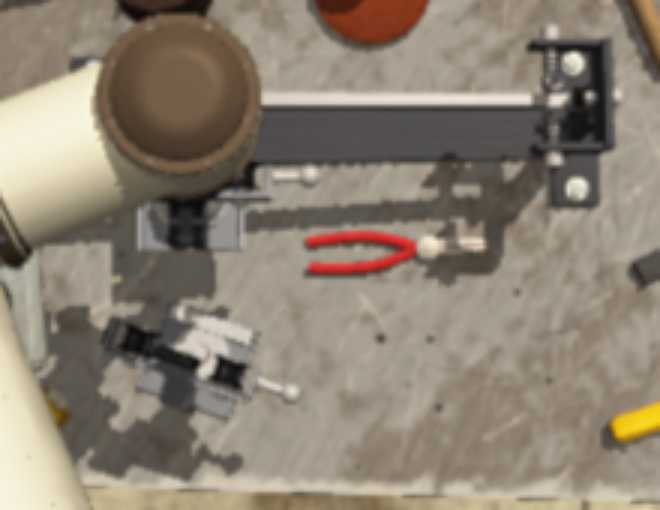

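Run:
```python
from h import *
np.set_printoptions(precision=1,suppress=True,linewidth=150)
R=Rot.from_euler('ZX',[2.35,6],degrees=True).as_matrix()
def hang(tcp,off=(0,0,-46)):
    mid=np.array(tcp)+R@np.array(off)
    pts={'mid':(0,0,0),'ball':(0,-95,12),'grip':(0,0,64),'pad':(0,68,16),'shelltop':(0,0,-55)}
    return {k:mid+R@np.array(v) for k,v in pts.items()}
h=hang((570.5,141.2,258.3))
for k,v in h.items(): print(k,v,'side',proj('side',v),'top',proj('top',v))
print('tri ball',*tri((234.1,175.4),(242.3,177.8)))
print('load rail pt',proj('side',np.array([638.1,141.3,191.8])))
for y in (230,141,0,-120): print('rail',y,proj('side',np.array([643.9-.0411*y,y,177.1+.104*y])),proj('top',np.array([643.9-.0411*y,y,177.1+.104*y])))
im=cv2.imread('pics/side4.png')
a=im[160:280,160:270]; cv2.imwrite('pics/s4z.png',cv2.resize(a,None,fx=5,fy=5,interpolation=cv2.INTER_NEAREST))
```

```text
mid [570.3 146.  212.6] side [226.1 204.8] top [201.7 179. ]
ball [574.2  50.4 214.6] side [234.8 175.9] top [241.8 178.3]
grip [570.6 139.3 276.2] side [225.8 173.4] top [201.4 175.8]
pad [567.6 211.9 235.6] side [218.4 217.3] top [172.3 178.3]
shelltop [570.1 151.7 157.9] side [226.4 229.6] top [201.9 181.5]
tri ball [575.7  49.2 214.8] 0.5526180685335503
load rail pt [192.1 208.1]
rail 230 [178.2 235.3] [168.5 152.3]
rail 141 [192.1 208. ] [205.7 152.5]
rail 0 [209.  174.9] [263.3 152.6]
rail -120 [220.  153.4] [311.1 152.7]
```

View pics/s4z.png

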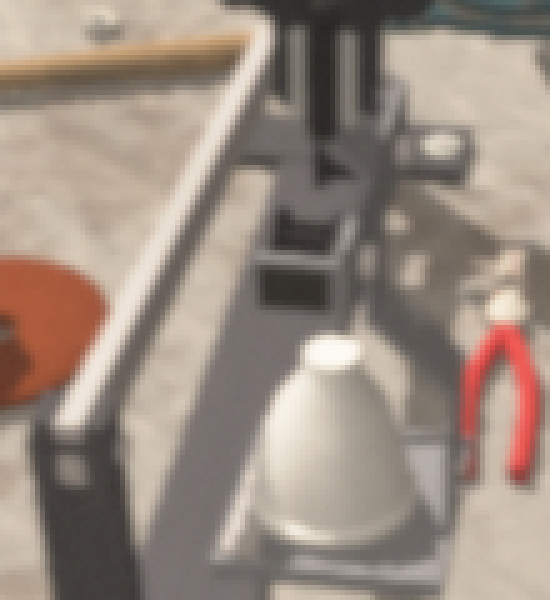

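Emit:
play_rows --motion '[0, 1, 0.05, -0.25, 0, 0, 0, 0, 2.3, 0.1, -0.25, 0, 0, 0, 0, 3.6, 0.15, -0.25, 0, 0, 0, 0, 4.9, 0.2, -0.25, 0, 0, 0, 0, 5.9, 0.25, -0.25, 0, 0, 0]'

```text
clock: 7.68
position: [630.6, 143.7, 255.4]
ee_rot: [0.72, -0.692, -0.036, -0.038]
contact_force: [-0.7, 0.2, -6.1]
gripper_width: 9.5
```

Emit:
play_rows --motion '[0, 0.6, 0, 0, 0, 0, 0, 0, 0.6, 0, 0, 0, 0, 0]'

```text
clock: 7.92
position: [635.7, 143.6, 255.5]
ee_rot: [0.72, -0.692, -0.036, -0.038]
contact_force: [0.9, 0.4, -5.7]
gripper_width: 9.6
```

Run:
```python
from h import *
np.set_printoptions(precision=1,suppress=True,linewidth=150)
st()
for n in ['side','top']:
    im,d=arm.get_image(n); cv2.imwrite(f'pics/{n}5.png',im[...,::-1]); np.save(f'{n}5.npy',d)
    for th in ['loaded_hanger_ball']: print(n,th,[(np.round(q['uv'],1).tolist(),round(q['confidence'],2)) for q in arm.place_of(th,n)])
a=cv2.imread('pics/side5.png')[130:280,140:260]; b=cv2.imread('pics/top5.png')[130:200,170:290]
cv2.imwrite('pics/c5.png',cv2.resize(a,None,fx=4,fy=4))
cv2.imwrite('pics/d5.png',cv2.resize(b,None,fx=6,fy=6,interpolation=cv2.INTER_NEAREST))
```

```text
t 7.92 pos [635.7 143.6 255.5] yaw tool y -177.75 z [ 0.   0.1 -1. ] F [ 0.9  0.4 -5.7] w 9.6 q [ 0.4  0.4  0.1 -0.1 -1.3 -0.4]
side loaded_hanger_ball []
top loaded_hanger_ball [([240.7, 150.8], 0.67)]
```

View pics/c5.png

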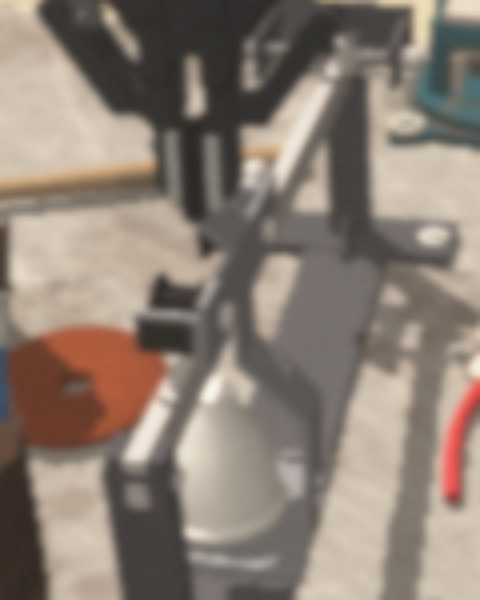

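View pics/d5.png

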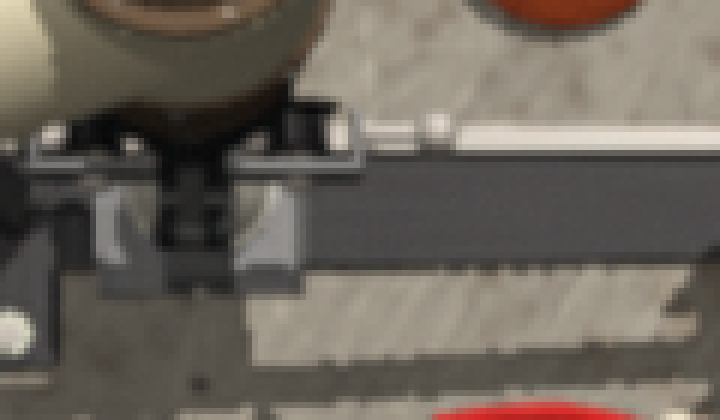

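```bash
python3 - <<'E'
from h import *
np.set_printoptions(precision=1,suppress=True,linewidth=150)
R=Rot.from_euler('ZX',[2.35,6],degrees=True).as_matrix()
for y in (30,52): print('ideal ball pos',y,proj('top',np.array([643.9-.0411*y,y,177.1+.104*y+29.5])),'rail',proj('top',np.array([643.9-.0411*y,y,177.1+.104*y])))
im=cv2.imread('pics/top5.png').astype(int).sum(2)
for u in (252,258,264,270,276,282,290): print(u,im[146:160,u])
for u in (239,240,241,242,243,244,245): print(u,im[143:160,u])
tcp=np.array([570.5+65,141.2+2.5,258.3-2.5]); mid=tcp+R@[0,0,-46]
for nm,o in dict(mid=(0,0,0),rearhubL=(-12,57,5),padTopL=(-12,68,24),padTopR=(12,68,24),padBotL=(-12,68,8),padBotR=(12,68,8)).items():
    X=mid+R@np.array(o,float); print(nm,X,proj('side',X))
E
python3 - <<'E'
import cv2
a=cv2.imread('pics/side5.png')[170:250,155:235]
cv2.imwrite('pics/e5.png',cv2.resize(a,None,fx=7,fy=7,interpolation=cv2.INTER_NEAREST))
E
```

```text
ideal ball pos 30 [251.1 150.5] rail [251.2 152.6]
ideal ball pos 52 [241.9 150.5] rail [242.2 152.6]
252 [426 425 420 440 517 610 636 625 571 292 171 219 230 231]
258 [429 430 434 439 479 574 636 634 570 290 167 223 238 225]
264 [412 421 430 444 485 583 642 639 571 289 166 222 234 230]
270 [454 454 456 460 501 590 649 647 572 285 163 220 231 228]
276 [450 444 427 421 467 581 652 645 571 287 159 218 234 231]
282 [443 448 442 442 489 588 656 648 572 284 160 221 239 237]
290 [445 448 443 422 450 572 659 652 571 281 155 217 236 233]
239 [465 459 448 447 447 444 444 455 476 397 354 391 231 175 223 227 220]
240 [459 450 445 448 451 456 473 480 464 395 319 266 177 182 224 231 222]
241 [458 451 450 452 452 473 532 552 525 456 360 255 177 186 218 228 220]
242 [460 458 458 460 457 495 586 619 585 509 403 284 197 191 219 229 227]
243 [462 464 460 458 460 500 595 642 613 521 411 292 192 192 223 230 227]
244 [460 458 458 456 459 482 548 582 559 480 393 293 190 183 219 230 228]
245 [451 450 455 465 472 468 471 489 486 451 428 380 221 176 222 232 225]
mid [635.3 148.5 210.1] [191.6 202.8]
rearhubL [621.  204.1 221. ] [189.5 217.6]
padTopL [620.6 213.1 241. ] [187.  211.6]
padTopR [644.6 214.1 241. ] [173.  210.3]
padBotL [620.6 214.7 225.1] [187.6 219.6]
padBotR [644.6 215.7 225.1] [173.8 218.3]
```

View pics/e5.png

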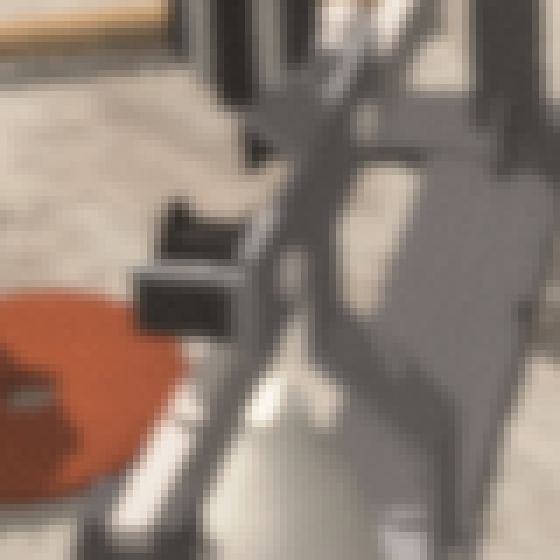

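Emit:
play_rows --motion '[0, 0, 0, -0.3, 0, 0, 0, 0, 0, 0, -0.7, 0, 0, 0, 0, 0, 0, -1.1, 0, 0, 0, 0, 0, 0, -1.3, 0, 0, 0]'

```text
clock: 8.62
position: [635.3, 143.6, 242.2]
ee_rot: [0.72, -0.692, -0.036, -0.038]
contact_force: [0.3, -0.1, -5.8]
gripper_width: 9.0
```

Emit:
play_rows --motion '[0, 0, 0, -0.1, 0, 0, 0, 0, 0, 0, -0.2, 0, 0, 0]'

```text
clock: 8.88
position: [635.7, 143.7, 240.9]
ee_rot: [0.72, -0.692, -0.036, -0.038]
contact_force: [0.6, -0.0, -6.3]
gripper_width: 9.4
```

Emit:
play_rows --motion '[0, 0, 0, -0.1, 0, 0, 0, 0, 0, 0, -0.2, 0, 0, 0]'

```text
clock: 9.12
position: [635.8, 143.5, 240.5]
ee_rot: [0.72, -0.692, -0.035, -0.039]
contact_force: [-1.7, -0.3, 2.3]
gripper_width: 9.2
```

Emit:
play_rows --motion '[0, 0, 0, -0.1, 0, 0, 0]'

```text
clock: 9.25
position: [635.9, 143.4, 240.4]
ee_rot: [0.72, -0.692, -0.035, -0.039]
contact_force: [-4.2, -0.5, 7.3]
gripper_width: 9.4
```

Emit:
play_rows --motion '[0, 0, 0, -0.05, 0, 0, 0, 0, 0, 0, -0.1, 0, 0, 0]'

```text
clock: 9.5
position: [635.9, 143.3, 240.3]
ee_rot: [0.72, -0.692, -0.035, -0.039]
contact_force: [-4.6, -1.1, 9.3]
gripper_width: 9.5
```

Emit:
play_rows --motion '[0, -0.1, 0, 0.05, 0, 0, 0, 0, -0.15, 0, 0.05, 0, 0, 0]'

```text
clock: 9.75
position: [635.5, 143.4, 240.4]
ee_rot: [0.72, -0.692, -0.034, -0.04]
contact_force: [-1.0, -2.5, 6.3]
gripper_width: 9.6
```

Run:
```python
from h import *
st()
print(arm.read_state()['wrist_torque'])
for n in ['side','top']:
    im,d=arm.get_image(n); cv2.imwrite(f'pics/{n}6.png',im[...,::-1])
a=cv2.imread('pics/side6.png')[150:270,150:250]; b=cv2.imread('pics/top6.png')[130:180,170:290]
cv2.imwrite('pics/c6.png',cv2.resize(a,None,fx=5,fy=5,interpolation=cv2.INTER_CUBIC))
cv2.imwrite('pics/d6.png',cv2.resize(b,None,fx=6,fy=6,interpolation=cv2.INTER_NEAREST))
```

```text
t 9.75 pos [635.5 143.4 240.4] yaw tool y -177.73 z [ 0.007  0.105 -0.994] F [-1.  -2.5  6.3] w 9.6 q [ 0.43  0.41  0.11 -0.1  -1.22 -0.35]
[-0.50136366  0.28074875  0.04073829]
```

View pics/c6.png

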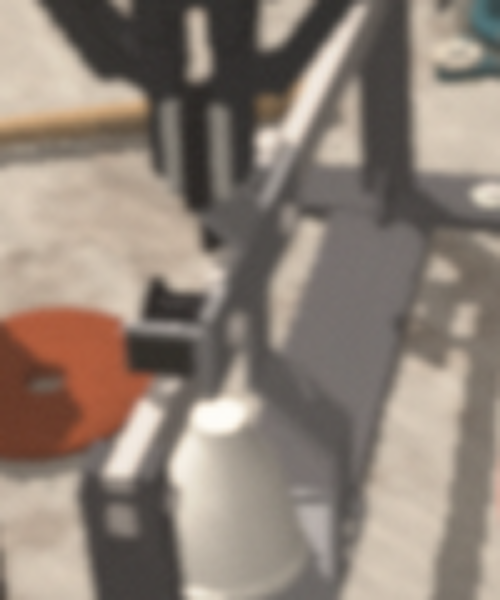

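View pics/d6.png

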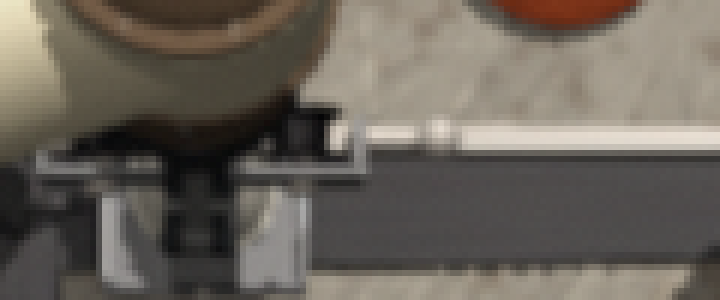

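Emit:
play_rows --motion '[0, 0, 0, 0.1, 0, 0, 0, 0, 0, 0, 0.1, 0, 0, 0]'

```text
clock: 10.1
position: [635.5, 143.6, 240.4]
ee_rot: [0.72, -0.692, -0.034, -0.04]
contact_force: [0.1, -2.2, 6.0]
gripper_width: 9.4
```

Emit:
play_rows --motion '[0, 0, 0, 0.1, 0, 0, 0, 0, 0, 0, 0.1, 0, 0, 0]'

```text
clock: 10.35
position: [635.4, 143.8, 240.4]
ee_rot: [0.72, -0.692, -0.035, -0.04]
contact_force: [1.4, -0.7, 4.4]
gripper_width: 9.3
```

Emit:
play_rows --motion '[0, 0, 0, 0.08, 0, 0, 0, 0, 0, 0, 0.08, 0, 0, 0]'

```text
clock: 10.6
position: [635.2, 143.9, 240.5]
ee_rot: [0.72, -0.692, -0.035, -0.039]
contact_force: [5.0, -0.8, 2.7]
gripper_width: 9.5
```

Emit:
play_rows --motion '[0, 0.06, 0, 0.03, 0, 0, 0, 0, 0.07, 0, 0.03, 0, 0, 0]'

```text
clock: 10.85
position: [635.3, 143.9, 240.5]
ee_rot: [0.72, -0.692, -0.036, -0.039]
contact_force: [4.9, -0.5, 2.3]
gripper_width: 9.5
```

Emit:
play_rows --motion '[100, 0, 0, 0, 0, 0, 0, 100, 0, 0, 0, 0, 0, 0, 100, 0, 0, 0, 0, 0, 0, 100, 0, 0, 0, 0, 0, 0]'

```text
clock: 11.35
position: [634.2, 143.7, 240.0]
ee_rot: [0.72, -0.692, -0.036, -0.037]
contact_force: [-0.2, 0.3, 0.3]
gripper_width: 80.3
```

Run:
```python
from h import *
st()
for n in ['side','top']:
    im,d=arm.get_image(n); cv2.imwrite(f'pics/{n}7.png',im[...,::-1])
a=cv2.imread('pics/side7.png')[120:280,130:280]; b=cv2.imread('pics/top7.png')[130:200,170:350]
cv2.imwrite('pics/c7.png',cv2.resize(a,None,fx=3.7,fy=3.7,interpolation=cv2.INTER_CUBIC))
cv2.imwrite('pics/d7.png',cv2.resize(b,None,fx=4,fy=4,interpolation=cv2.INTER_NEAREST))
```

```text
t 11.35 pos [634.2 143.7 240. ] yaw tool y -177.74 z [-0.001  0.104 -0.995] F [-0.2  0.3  0.3] w 80.3 q [ 0.43  0.41  0.11 -0.1  -1.23 -0.35]
```

View pics/c7.png

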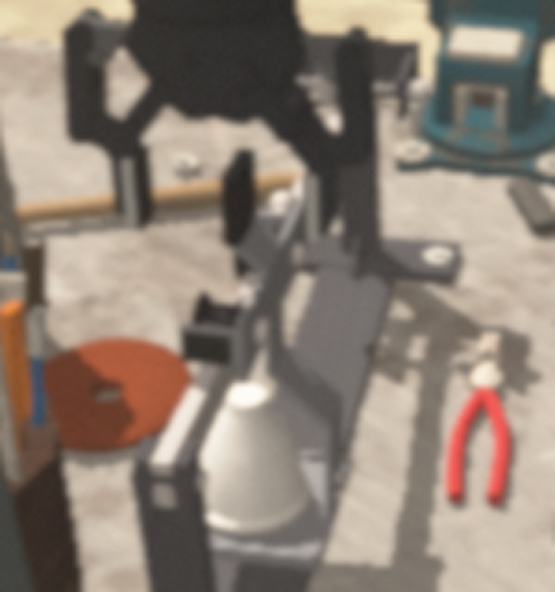

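View pics/d7.png

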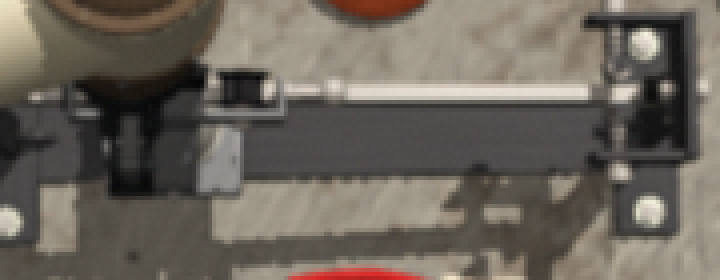

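Emit:
play_rows --motion '[100, 0, 0, 1.5, 0, 0, 0, 100, 0, 0, 4, 0, 0, 0, 100, 0, 0, 6, 0, 0, 0, 0, 0, 0, 6, 0, 0, 0, 0, 0, 0, 6, 0, 0, 0]'

```text
clock: 12.08
position: [634.3, 143.7, 299.9]
ee_rot: [0.72, -0.692, -0.036, -0.038]
contact_force: [0.0, -0.6, -0.1]
gripper_width: 51.9
```

Emit:
play_rows --motion '[0, 0, 0, 0, 0, 0, 0, 0, 0, 0, 0, 0, 0, 0, 0, 0, 0, 0, 0, 0, 0, 0, 0, 0, 0, 0, 0, 0, 0, 0, 0, 0, 0, 0, 0]'

```text
clock: 12.7
position: [634.7, 143.7, 300.4]
ee_rot: [0.72, -0.692, -0.036, -0.038]
contact_force: [0.5, -0.5, -0.4]
gripper_width: 0.2
```

Emit:
play_rows --motion '[0, 0, 0, 0, 0, 0, 0, 0, 0, 0, 0, 0, 0, 0, 0, 0, 0, 0, 0, 0, 0, 0, 0, 0, 0, 0, 0, 0, 0, 0, 0, 0, 0, 0, 0]'

```text
clock: 13.32
position: [634.7, 143.6, 300.4]
ee_rot: [0.72, -0.692, -0.036, -0.038]
contact_force: [0.3, 0.3, -1.0]
gripper_width: -0.0
```

Run:
```python
from h import *
st()
for n in ['side','top']:
    im,d=arm.get_image(n); cv2.imwrite(f'pics/{n}8.png',im[...,::-1]);np.save(f'{n}8.npy',d)
    for th in ['loaded_hanger_ball','loaded_hanger_pad','loaded_hanger_mid','catch_mouth']: print(n,th,[(np.round(q['uv'],1).tolist(),round(q['confidence'],2)) for q in arm.place_of(th,n)])
a=cv2.imread('pics/side8.png')[90:250,150:300]; b=cv2.imread('pics/top8.png')[120:190,240:350]
cv2.imwrite('pics/c8.png',cv2.resize(a,None,fx=3.7,fy=3.7,interpolation=cv2.INTER_CUBIC))
cv2.imwrite('pics/d8.png',cv2.resize(b,None,fx=7,fy=7,interpolation=cv2.INTER_NEAREST))
```

```text
t 13.32 pos [634.7 143.6 300.4] yaw tool y -177.75 z [ 0.001  0.105 -0.995] F [ 0.3  0.3 -1. ] w -0.0 q [ 0.42  0.38  0.21 -0.1  -1.35 -0.37]
side loaded_hanger_ball [([213.0, 154.8], 0.88), ([207.3, 226.8], 0.26)]
side loaded_hanger_pad [([198.5, 184.9], 0.96), ([206.6, 177.1], 0.39)]
side loaded_hanger_mid [([207.5, 176.2], 0.67)]
side catch_mouth [([221.9, 143.5], 0.74)]
top loaded_hanger_ball [([297.6, 151.1], 0.95), ([248.8, 154.2], 0.69)]
top loaded_hanger_pad [([234.8, 153.3], 0.66), ([327.5, 154.0], 0.62)]
top loaded_hanger_mid [([256.8, 148.3], 0.97), ([296.0, 151.5], 0.34)]
top catch_mouth [([320.2, 149.7], 0.92)]
```

View pics/c8.png

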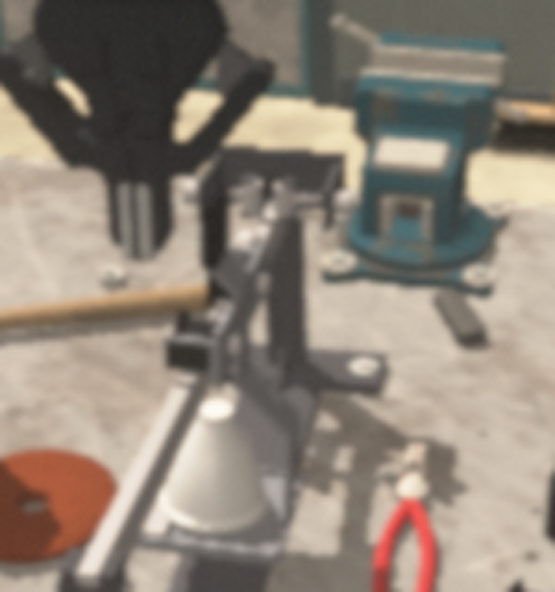

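View pics/d8.png

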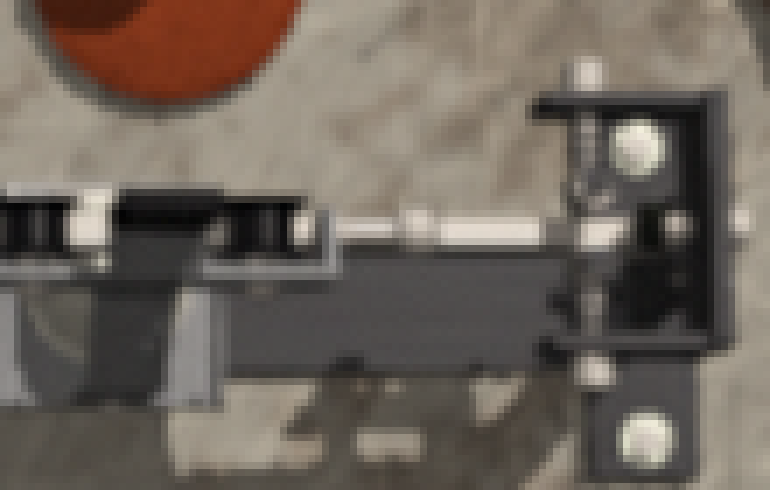

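Emit:
play_rows --motion '[0, 0.2, -2, 0, 0, 0, 0, 0, 0.4, -5, 0, 0, 0, 0, 0, 0.5, -7, 0, 0, 0, 0, 0, 0.5, -7.4, 0, 0, 0, 0, 0, 0.5, -7.4, 0, 0, 0, 0]'

```text
clock: 14.45
position: [639.7, 69.4, 300.5]
ee_rot: [0.72, -0.692, -0.036, -0.038]
contact_force: [-0.1, 0.5, 0.8]
gripper_width: -0.1
```

Emit:
play_rows --motion '[0, 0, 0, 0, 0, 0, 0, 0, 0, 0, 0, 0, 0, 0, 0, 0, 0, 0, 0, 0, 0, 0, 0, 0, 0, 0, 0, 0, 0, 0, 0, 0, 0, 0, 0]'

```text
clock: 15.08
position: [639.7, 69.7, 300.4]
ee_rot: [0.72, -0.692, -0.036, -0.038]
contact_force: [-0.3, 0.4, -0.7]
gripper_width: -0.0
```

```bash
cat > look.py <<'E'
import sys
from h import *
k=sys.argv[1]
st()
for n in ['top','side']:
    im,d=arm.get_image(n); cv2.imwrite(f'pics/{n}{k}.png',im[...,::-1]);np.save(f'{n}{k}.npy',d)
    for th in ['loaded_hanger_ball','loaded_hanger_pad']: print(n,th,[(np.round(q['uv'],1).tolist(),round(q['confidence'],2)) for q in arm.place_of(th,n)])
a=cv2.imread(f'pics/side{k}.png')[90:230,150:290]; b=cv2.imread(f'pics/top{k}.png')[120:190,240:350]
cv2.imwrite(f'pics/c{k}.png',cv2.resize(a,None,fx=4,fy=4,interpolation=cv2.INTER_CUBIC))
cv2.imwrite(f'pics/d{k}.png',cv2.resize(b,None,fx=7,fy=7,interpolation=cv2.INTER_NEAREST))
E
python3 look.py 9
```

```text
t 15.07 pos [639.7  69.7 300.4] yaw tool y -177.73 z [ 0.001  0.104 -0.995] F [-0.3  0.4 -0.7] w -0.0 q [ 0.31  0.38  0.2  -0.1  -1.36 -0.25]
top loaded_hanger_ball [([316.2, 151.3], 0.64)]
top loaded_hanger_pad [([252.8, 152.3], 0.89)]
side loaded_hanger_ball [([220.4, 145.9], 0.91)]
side loaded_hanger_pad [([208.6, 171.7], 0.96)]
```

View pics/c9.png

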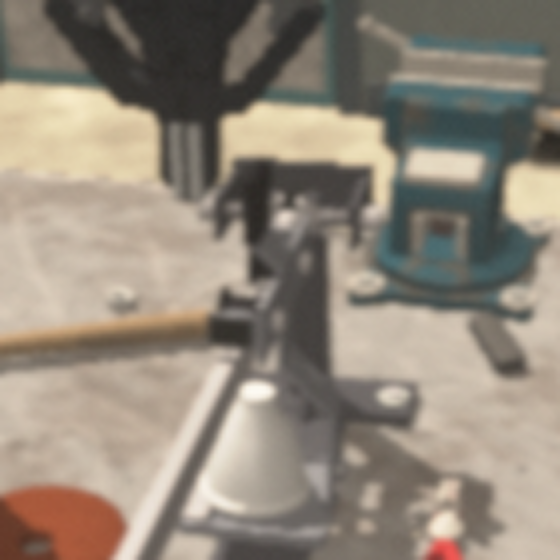

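View pics/d9.png

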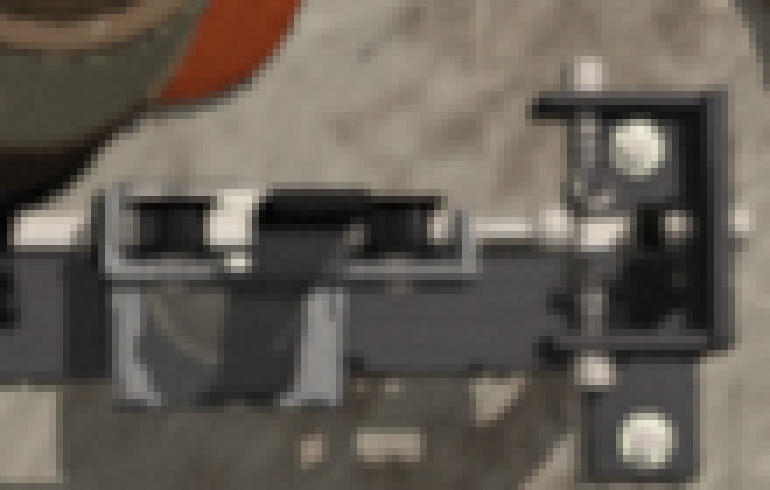

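Run:
```python
from h import *
np.set_printoptions(precision=1,suppress=True,linewidth=150)
print('pad',*tri((208.6,171.7),(252.8,152.3)),'ball',*tri((220.4,145.9),(316.2,151.3)))
print('ball top',atz('top',(318.8,152),174.6), 'mouth', atz('top',(323.8,152),173.5))
R=Rot.from_euler('ZX',[2.35,6],degrees=True).as_matrix()
b=atz('top',(318.8,152),174.6); pad=b+R@np.array([0,163,4]); print('pad from ball',pad, 'rail z there',177.1+.104*pad[1], proj('top',pad),proj('side',pad))
for gap in (15,):
    tip=pad+R@np.array([0,11+gap,-7]); print('TCP at standoff',tip)
```

```text
pad [638.1  25.6 202.1] 3.1047401845705047 ball [ 649.9 -130.7  179.9] 0.2971024964239652
ball top [ 649.4 -137.9  174.6] mouth [ 649.9 -150.5  173.5]
pad from ball [642.8  23.7 195.6] rail z there 179.56217435093205 [253.7 151.5] [206.1 173.5]
TCP at standoff [641.7  50.2 191.4]
```

Emit:
play_rows --motion '[0, 0, -0.5, -2.5, 0, 0, 0, 0, 0.1, -1, -5.5, 0, 0, 0, 0, 0.1, -1, -8.5, 0, 0, 0, 0, 0.1, -1, -10.2, 0, 0, 0, 0, 0.1, -1, -10.7, 0, 0, 0]'

```text
clock: 16.0
position: [640.5, 59.6, 192.5]
ee_rot: [0.72, -0.692, -0.036, -0.037]
contact_force: [0.1, -0.4, 0.5]
gripper_width: -0.0
```

Emit:
play_rows --motion '[0, 0, 0, 0, 0, 0, 0]'

```text
clock: 16.12
position: [641.2, 59.8, 194.1]
ee_rot: [0.72, -0.692, -0.036, -0.038]
contact_force: [0.1, -0.2, 0.2]
gripper_width: -0.1
```

```bash
python3 look.py 10
```

```text
t 16.12 pos [641.2  59.8 194.1] yaw tool y -177.73 z [ 0.002  0.104 -0.995] F [ 0.1 -0.2  0.2] w -0.1 q [ 0.3   0.44  0.04 -0.11 -1.14 -0.21]
top loaded_hanger_ball [([316.4, 149.8], 0.83)]
top loaded_hanger_pad [([253.0, 153.5], 0.88)]
side loaded_hanger_ball [([222.0, 145.1], 0.98)]
side loaded_hanger_pad [([208.8, 172.1], 0.94)]
```

View pics/c10.png

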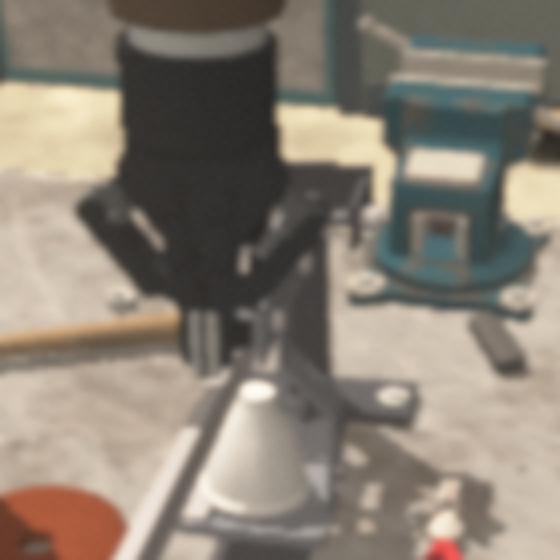

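View pics/d10.png

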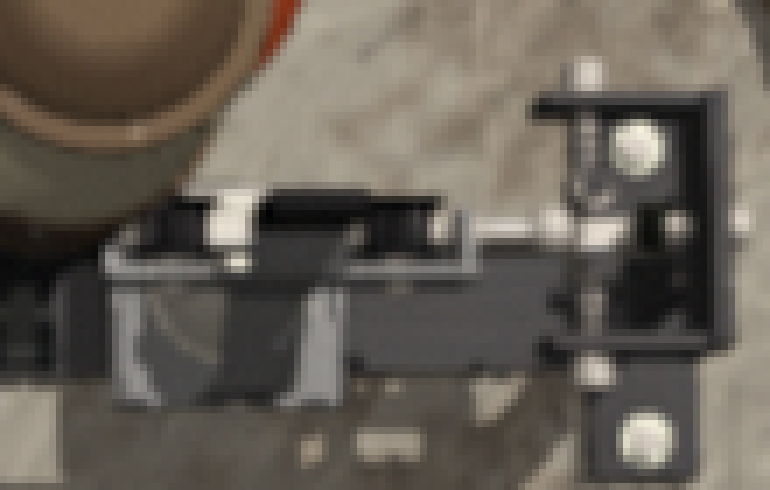

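Emit:
play_rows --motion '[0, 0, -0.5, -0.05, 0, 0, 0, 0, 0, -1.0, -0.1, 0, 0, 0, 0, 0.1, -1.5, -0.15, 0, 0, 0, 0, 0.1, -1.8, -0.2, 0, 0, 0]'

```text
clock: 16.92
position: [641.8, 41.1, 191.3]
ee_rot: [0.72, -0.692, -0.036, -0.038]
contact_force: [0.2, 0.0, -1.0]
gripper_width: -0.2
```

Emit:
play_rows --motion '[0, 0, -0.15, 0, 0, 0, 0, 0, 0, -0.3, -0.03, 0, 0, 0, 0, 0, -0.4, -0.04, 0, 0, 0]'

```text
clock: 17.3
position: [641.7, 37.7, 191.0]
ee_rot: [0.72, -0.692, -0.036, -0.038]
contact_force: [0.4, 0.2, -0.2]
gripper_width: 0.1
```

Emit:
play_rows --motion '[0, 0, -0.15, -0.02, 0, 0, 0, 0, 0, -0.3, -0.03, 0, 0, 0]'

```text
clock: 17.55
position: [641.9, 36.8, 190.9]
ee_rot: [0.72, -0.692, -0.037, -0.04]
contact_force: [-0.9, 9.2, 1.8]
gripper_width: -0.2
```

Emit:
play_rows --motion '[0, 0, -0.15, -0.02, 0, 0, 0, 0, 0, -0.3, -0.03, 0, 0, 0]'

```text
clock: 17.8
position: [642.1, 36.6, 190.9]
ee_rot: [0.72, -0.691, -0.038, -0.042]
contact_force: [-2.6, 15.7, 1.9]
gripper_width: 0.1
```

Emit:
play_rows --motion '[0, 0, -0.15, -0.02, 0, 0, 0, 0, 0, -0.3, -0.03, 0, 0, 0]'

```text
clock: 18.05
position: [642.4, 36.3, 191.0]
ee_rot: [0.721, -0.691, -0.038, -0.043]
contact_force: [-2.6, 23.2, 4.4]
gripper_width: 0.2
```

```bash
python3 look.py 11; python3 -c "
from h import *
print(arm.read_state()['wrist_torque'])"
```

```text
t 18.05 pos [642.4  36.3 191. ] yaw tool y -177.63 z [ 0.005  0.116 -0.993] F [-2.6 23.2  4.4] w 0.2 q [ 0.25  0.44  0.04 -0.12 -1.13 -0.16]
top loaded_hanger_ball [([317.5, 149.5], 0.89)]
top loaded_hanger_pad [([252.1, 151.7], 0.69)]
side loaded_hanger_ball [([220.3, 144.1], 0.65)]
side loaded_hanger_pad [([207.7, 172.9], 0.65)]
[5.88114823 0.73506222 0.07407263]
```

View pics/c11.png

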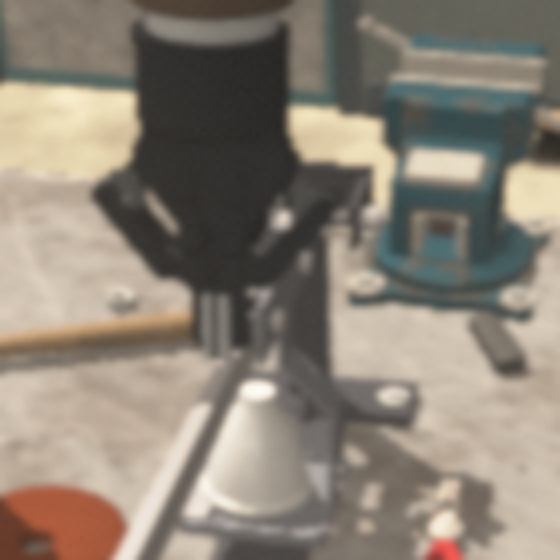

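View pics/d11.png

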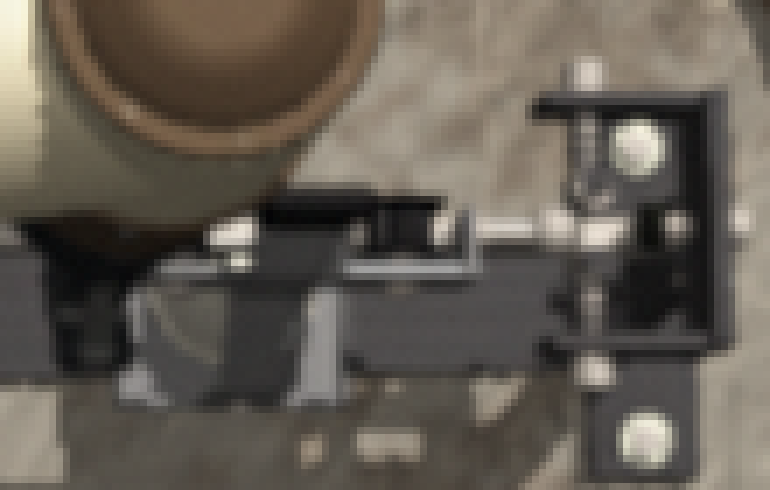

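Run:
```python
import cv2,numpy as np
rows=[]
for k in ('0','9','10','11'):
    a=cv2.imread(f'pics/top{k}.png')[140:172,300:345]; rows.append(cv2.resize(a,None,fx=8,fy=8,interpolation=cv2.INTER_CUBIC))
cv2.imwrite('pics/cmp.png',np.vstack([np.hstack(rows[:2]),np.hstack(rows[2:])]))
rows=[]
for k in ('0','10','11'):
    a=cv2.imread(f'pics/side{k}.png')[120:170,190:245]; rows.append(cv2.resize(a,None,fx=4.8,fy=6*.8*1.0,interpolation=cv2.INTER_CUBIC))
cv2.imwrite('pics/cmps.png',np.hstack(rows))
# phase correlation of hanger rear/front region
from math import *
for n,sl in (('top',(slice(143,162),slice(285,320))),('side',(slice(150,215),slice(196,236)))):
    A=cv2.imread(f'pics/{n}10.png',0)[sl].astype(np.float32);B=cv2.imread(f'pics/{n}11.png',0)[sl].astype(np.float32)
    print(n,cv2.phaseCorrelate(A,B,cv2.createHanningWindow(A.shape[::-1],cv2.CV_32F)))
```

```text
top ((0.6470574919360814, -0.0509763011008193), 0.9238504661454094)
side ((-0.37043173789216866, -0.09450605833269776), 0.5970913542641534)
```

View pics/cmp.png

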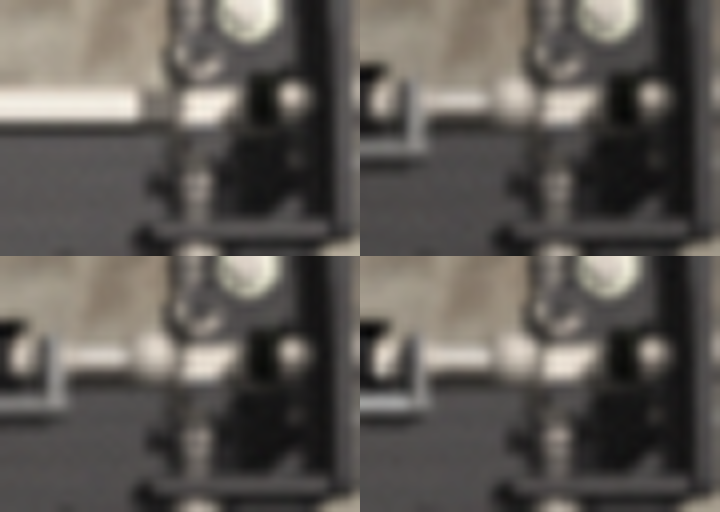

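View pics/cmps.png

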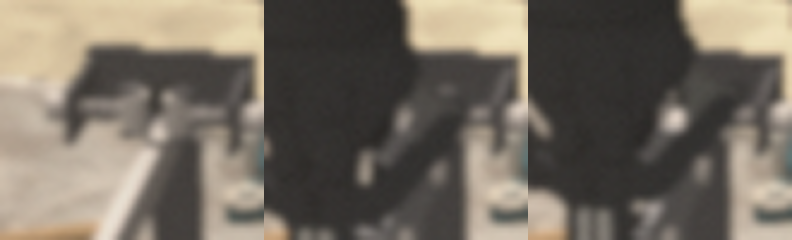

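Emit:
play_rows --motion '[0, 0, 0, 0, 0, 0, 0, 0, 0, 0, 0, 0, 0, 0]'

```text
clock: 18.6
position: [642.4, 36.4, 191.0]
ee_rot: [0.721, -0.691, -0.038, -0.043]
contact_force: [-2.5, 20.7, 3.9]
gripper_width: 0.0
```

Emit:
play_rows --motion '[0, 0, 0.8, 0.1, 0, 0, 0, 0, 0, 1.5, 0.3, -2, 0, 0, 0, 0, 1.5, 0.6, -4, 0, 0, 0, 0, 1.5, 0.65, -6, 0, 0, 0, 0, 1.5, 0.65, -6, 0, 0]'

```text
clock: 19.23
position: [641.4, 43.8, 196.3]
ee_rot: [0.721, -0.693, 0.0, 0.0]
contact_force: [-0.5, 0.3, 0.5]
gripper_width: -0.1
```

```bash
python3 look.py 12
python3 - <<'E'
import cv2,numpy as np
from h import *
for k in ('10','11'):
  for n,sl in (('top',(slice(143,162),slice(285,320))),):
    A=cv2.imread(f'pics/{n}{k}.png',0)[sl].astype(np.float32);B=cv2.imread(f'pics/{n}12.png',0)[sl].astype(np.float32)
    print(k,cv2.phaseCorrelate(A,B,cv2.createHanningWindow(A.shape[::-1],cv2.CV_32F)))
a=cv2.imread('pics/side12.png')[120:220,180:250]; cv2.imwrite('pics/e12.png',cv2.resize(a,None,fx=6,fy=6,interpolation=cv2.INTER_CUBIC))
E
```

```text
t 19.23 pos [641.4  43.8 196.3] yaw tool y -177.69 z [ 0.    -0.001 -1.   ] F [-0.5  0.3  0.5] w -0.1 q [ 0.32  0.44  0.    0.   -1.14 -0.28]
top loaded_hanger_ball [([315.5, 151.5], 0.97), ([283.6, 152.0], 0.62)]
top loaded_hanger_pad [([252.3, 152.9], 0.78)]
side loaded_hanger_ball [([221.0, 143.7], 0.56)]
side loaded_hanger_pad [([207.2, 171.4], 0.74), ([220.2, 146.8], 0.41)]
10 ((0.31230543321911597, -0.3439571744311287), 0.9538967079586453)
11 ((0.10250896023102385, -0.2708591361862016), 1.0092345780796474)
```

View pics/e12.png

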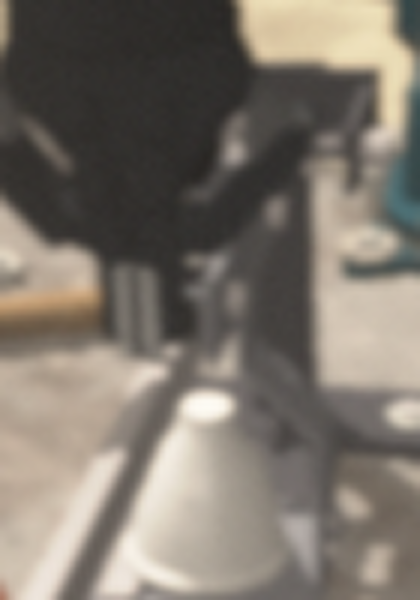

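View pics/d12.png

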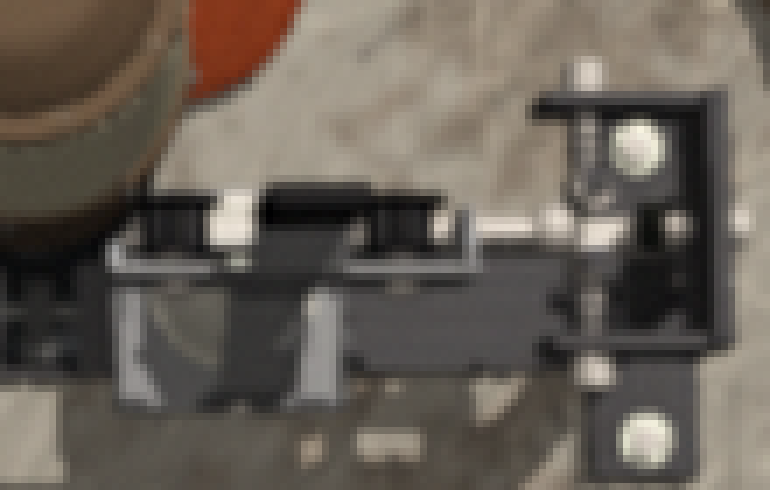

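Emit:
play_rows --motion '[0, 0, -0.3, 0, 0, 0, 0, 0, 0, -0.5, 0, 0, 0, 0, 0, 0, -0.65, 0, 0, 0, 0]'

```text
clock: 19.9
position: [641.7, 36.9, 196.6]
ee_rot: [0.721, -0.693, 0.0, -0.0]
contact_force: [-0.6, 0.5, -0.4]
gripper_width: 0.2
```

Emit:
play_rows --motion '[0, 0, -0.1, 0, 0, 0, 0, 0, 0, -0.2, 0, 0, 0, 0]'

```text
clock: 20.15
position: [641.8, 35.5, 196.6]
ee_rot: [0.721, -0.693, 0.0, -0.001]
contact_force: [-1.0, 2.7, 0.7]
gripper_width: 0.0
```

Emit:
play_rows --motion '[0, 0, -0.1, 0, 0, 0, 0, 0, 0, -0.2, 0, 0, 0, 0]'

```text
clock: 20.4
position: [641.9, 35.1, 196.6]
ee_rot: [0.721, -0.693, -0.0, -0.002]
contact_force: [-1.6, 8.4, 1.8]
gripper_width: 0.1
```

Emit:
play_rows --motion '[0, 0, -0.1, 0, 0, 0, 0, 0, 0, -0.2, 0, 0, 0, 0]'

```text
clock: 20.65
position: [642.1, 34.8, 196.6]
ee_rot: [0.721, -0.693, -0.001, -0.003]
contact_force: [-1.6, 12.9, 1.0]
gripper_width: -0.2
```

Emit:
play_rows --motion '[0, 0, -0.15, 0, 0, 0, 0, 0, 0, -0.3, 0, 0, 0, 0]'

```text
clock: 20.9
position: [642.3, 32.9, 196.8]
ee_rot: [0.722, -0.692, -0.001, -0.004]
contact_force: [-1.4, 4.8, -1.0]
gripper_width: 0.2
```

```bash
python3 look.py 13
python3 - <<'E'
import cv2,numpy as np
from h import *
f=lambda n,k,sl: cv2.imread(f'pics/{n}{k}.png',0)[sl].astype(np.float32)
for k in ('9','10','12','11'):
  for nm,sl in (('front',(slice(143,162),slice(288,322))),('tab',(slice(140,180),slice(262,312))),('catch',(slice(128,178),slice(320,350)))):
    A=f('top',k,sl);B=f('top','13',sl)
    print(k,nm,np.round(cv2.phaseCorrelate(A,B,cv2.createHanningWindow(A.shape[::-1],cv2.CV_32F))[0],2))
P=unproj('top',*np.meshgrid(np.arange(512),np.arange(384)),np.load('top9.npy'))
np.set_printoptions(precision=0,suppress=True,linewidth=200)
print(P[140:172,306:336:1,2].astype(int))
E
```

```text
t 20.9 pos [642.3  32.9 196.8] yaw tool y -177.61 z [ 0.004  0.006 -1.   ] F [-1.4  4.8 -1. ] w 0.2 q [ 0.3   0.44  0.   -0.01 -1.13 -0.26]
top loaded_hanger_ball [([319.5, 149.7], 0.73), ([284.1, 151.1], 0.24)]
top loaded_hanger_pad [([257.4, 151.9], 0.75)]
side loaded_hanger_ball [([223.9, 144.2], 0.68), ([212.5, 164.3], 0.28)]
side loaded_hanger_pad [([206.7, 170.7], 0.58)]
9 front [ 0.99 -0.15]
9 tab [ 1.08 -0.34]
9 catch [0.16 0.04]
10 front [ 0.88 -0.18]
10 tab [ 1.1  -0.39]
10 catch [0.12 0.04]
12 front [0.26 0.2 ]
12 tab [ 0.77 -0.17]
12 catch [0.14 0.02]
11 front [0.44 0.01]
11 tab [ 0.71 -0.16]
11 catch [0.11 0.03]
[[  -1    0    0    0   -2   -2    2    0   -3   -3    0    1    0   -1   -1    1  180  181  181    7    8   14   11   18   15   15    9    4    9   10]
 [   0   -5    2   -3    6   -1    5   -1   -1    0   -2    3    1    0    1  177  183  179  180  181    8   14   13 1276   13   13   16   11    5    4]
 [  -5    0   -6   -2    2    1    0   -1   -3    4   -1   -5    0   -4   -1    4  182  185  183   10    7   10   13   16   13    9   14   11    9   12]
 [   2  
[... 3729 characters left out ...]
8    5 1276    9  177  185  182  179    6   18    8    7   10    3   11    8    7    9]
 [   7    9    8    8    6    4    9    6   12   13    6    8  187  189  193  192  190  191  191  192  192  190  189  188  188  189  189  188  191  188]
 [   6    8    6   11    7    8    7    7    9   11  162  174  186  194  192  190  189  192  192  192  192  189  194  189  193  187  185  192  191  190]
 [  12    4    5    5    7    7   13    4    7    5  163  176  179  182  182  182  181  181  186  184  183  183  182  183  178  178  179 1276  177  178]
 [  12    5    5    4    6    7    5    9    2    9    9  167  167  168  164  176  178  179  181  187  184  179  160  160  161  163  164  157   11   11]]
```

Emit:
play_rows --motion '[0, 0, -0.15, 0, 0, 0, 0, 0, 0, -0.3, 0, 0, 0, 0]'

```text
clock: 21.45
position: [642.1, 28.8, 196.2]
ee_rot: [0.721, -0.693, -0.001, -0.003]
contact_force: [0.2, 11.6, -0.5]
gripper_width: -0.5
```

Emit:
play_rows --motion '[0, 0, -0.15, -0.03, 0, 0, 0, 0, 0, -0.3, -0.06, 0, 0, 0]'

```text
clock: 21.7
position: [642.1, 24.9, 195.7]
ee_rot: [0.721, -0.692, -0.0, -0.002]
contact_force: [0.3, 7.6, -0.7]
gripper_width: -0.2
```

Emit:
play_rows --motion '[0, 0, -0.1, -0.02, 0, 0, 0, 0, 0, -0.2, -0.03, 0, 0, 0]'

```text
clock: 21.95
position: [642.0, 21.8, 195.3]
ee_rot: [0.721, -0.693, -0.0, -0.001]
contact_force: [1.0, 5.2, -1.6]
gripper_width: -0.1
```

Emit:
play_rows --motion '[0, 0, -0.1, -0.01, 0, 0, 0, 0, 0, -0.2, -0.02, 0, 0, 0]'

```text
clock: 22.2
position: [641.6, 18.0, 195.3]
ee_rot: [0.721, -0.693, 0.0, 0.0]
contact_force: [-0.0, 2.2, -1.0]
gripper_width: 0.1
```

Emit:
play_rows --motion '[0, 0, 0, 0, 0, 0, 0]'

```text
clock: 22.32
position: [641.5, 17.3, 195.6]
ee_rot: [0.721, -0.693, 0.0, 0.0]
contact_force: [-0.3, 1.1, -1.2]
gripper_width: 0.1
```

```bash
python3 look.py 14
```

```text
t 22.32 pos [641.5  17.3 195.6] yaw tool y -177.75 z [ 0.    -0.001 -1.   ] F [-0.3  1.1 -1.2] w 0.1 q [ 0.28  0.44 -0.    0.   -1.13 -0.24]
top loaded_hanger_ball [([325.0, 149.9], 0.88), ([262.9, 155.7], 0.56)]
top loaded_hanger_pad [([260.3, 155.1], 0.72), ([328.3, 151.4], 0.39)]
side loaded_hanger_ball [([223.5, 143.8], 0.9), ([215.0, 211.2], 0.71)]
side loaded_hanger_pad [([208.6, 167.7], 0.96)]
```

View pics/d14.png

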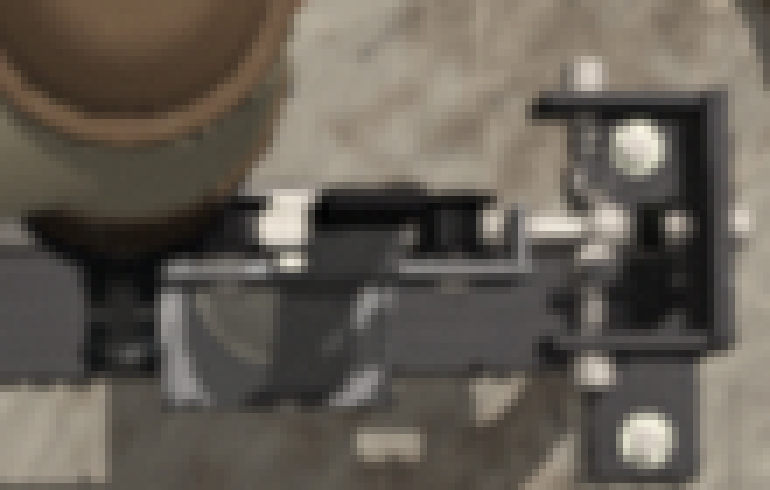

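Emit:
play_rows --motion '[0, 0, -0.1, 0, 0, 0, 0, 0, 0, -0.2, -0.02, 0, 0, 0, 0, 0, -0.2, -0.02, 0, 0, 0]'

```text
clock: 23.0
position: [641.7, 16.0, 195.3]
ee_rot: [0.721, -0.693, 0.0, -0.0]
contact_force: [0.4, 0.1, -0.4]
gripper_width: -0.4
```

```bash
python3 look.py 15
```

```text
t 23.0 pos [641.7  16.  195.3] yaw tool y -177.73 z [ 0.001 -0.    -1.   ] F [ 0.4  0.1 -0.4] w -0.4 q [ 0.28  0.44 -0.    0.   -1.13 -0.24]
top loaded_hanger_ball [([323.2, 149.3], 0.84)]
top loaded_hanger_pad [([262.1, 155.4], 0.66)]
side loaded_hanger_ball [([224.6, 147.0], 0.91)]
side loaded_hanger_pad [([212.0, 169.4], 0.92)]
```

View pics/d15.png

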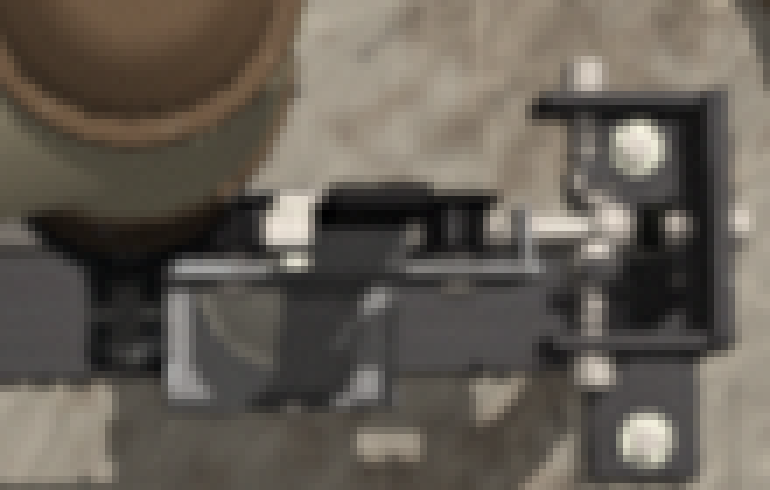

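Emit:
play_rows --motion '[0, 0, 0.2, 0.02, 0, 0, 0, 0, 0, 0.4, 0.04, 0, 0, 0, 0, 0, 0.5, 0.05, 0, 0, 0, 0, 0, 0.5, 0.05, 0, 0, 0, 0, 0, 0.5, 0.05, 0, 0, 0]'

```text
clock: 23.92
position: [641.7, 21.2, 195.8]
ee_rot: [0.721, -0.693, 0.0, -0.0]
contact_force: [-0.1, -0.6, -0.1]
gripper_width: -0.2
```

```bash
python3 look.py 16;  python3 - <<'E'
import cv2,numpy as np
f=lambda n,k,sl: cv2.imread(f'pics/{n}{k}.png',0)[sl].astype(np.float32)
for k,l in (('14','15'),('15','16')):
  for nm,sl in (('front',(slice(143,162),slice(295,330))),('tab',(slice(145,180),slice(275,316)))):
    A=f('top',k,sl);B=f('top',l,sl)
    print(k,l,nm,np.round(cv2.phaseCorrelate(A,B,cv2.createHanningWindow(A.shape[::-1],cv2.CV_32F))[0],2))
E
```

```text
t 23.93 pos [641.7  21.2 195.8] yaw tool y -177.73 z [ 0.001 -0.    -1.   ] F [-0.1 -0.6 -0.1] w -0.2 q [ 0.28  0.44  0.    0.   -1.13 -0.25]
top loaded_hanger_ball [([324.4, 149.3], 0.88)]
top loaded_hanger_pad [([262.4, 157.3], 0.93)]
side loaded_hanger_ball [([224.6, 143.7], 0.86)]
side loaded_hanger_pad [([210.2, 165.5], 0.69)]
14 15 front [ 0.58 -0.09]
14 15 tab [1.24 0.17]
15 16 front [-0.08 -0.06]
15 16 tab [0.54 0.01]
```

View pics/d16.png

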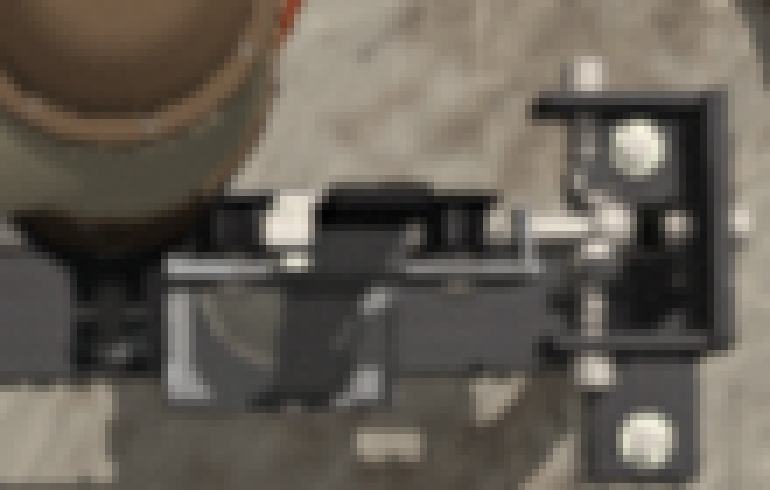

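Emit:
play_rows --motion '[0, 0, 1.5, 0.3, 0, 0, 0, 0, 0, 4, 1, 0, 0, 0, 0, 0, 8, 3, 0, 0, 0, 0, -2, 12, 6, 0, 0, 0, 0, -4, 16, 10, 0, 0, 0]'

```text
clock: 24.85
position: [600.6, 183.1, 295.8]
ee_rot: [0.721, -0.693, -0.0, 0.001]
contact_force: [1.1, 1.9, 0.4]
gripper_width: -0.3
```

Emit:
play_rows --motion '[0, -4, 3, 2, 0, 0, 0, 0, -8, 6, 4, 0, 0, 0, 0, -10, 6, 5, 0, 0, 0]'

```text
clock: 25.22
position: [500.0, 243.5, 347.6]
ee_rot: [0.722, -0.692, 0.0, -0.002]
contact_force: [-0.2, 0.6, 0.6]
gripper_width: -0.2
```

```bash
python3 look.py 17;  python3 - <<'E'
import cv2,numpy as np
from h import *
np.set_printoptions(precision=2,suppress=True,linewidth=200)
# subpixel template tracking of front bracket+stem+ball: template from top9
A=cv2.imread('pics/top9.png').astype(np.float32); 
for nm,sl in (('frontroller+bracket',(slice(144,163),slice(288,311))),('tray+tab',(slice(144,180),slice(255,292)))):
  t=A[sl]
  for k in ('10','12','16','17'):
    B=cv2.imread(f'pics/top{k}.png').astype(np.float32)
    r=cv2.matchTemplate(B[138:190,240:350],t,cv2.TM_CCOEFF_NORMED); _,m,_,(x,y)=cv2.minMaxLoc(r)
    sx=0
    if 0<x<r.shape[1]-1: a,b,c=r[y,x-1],r[y,x],r[y,x+1]; sx=(a-c)/2/(a-2*b+c)
    u0=sl[1].start-240; print(nm,k,'du',x+sx-u0,'dv',y+138-sl[0].start,m)
P=unproj('top',*np.meshgrid(np.arange(512),np.arange(384)),np.load('top17.npy'))
print(P[146:158,314:338,2].astype(int))
E
```

```text
t 25.23 pos [500.  243.5 347.6] yaw tool y -177.51 z [ 0.003  0.002 -1.   ] F [-0.2  0.6  0.6] w -0.2 q [ 0.74  0.21  0.04  0.   -1.4  -0.7 ]
top loaded_hanger_ball [([322.2, 151.3], 0.56), ([286.5, 147.9], 0.46)]
top loaded_hanger_pad [([263.0, 152.6], 0.65)]
side loaded_hanger_ball [([222.1, 142.6], 0.87)]
side loaded_hanger_pad [([209.8, 169.1], 0.68)]
frontroller+bracket 10 du -0.00045776367 dv 0 0.99968421459198
frontroller+bracket 12 du 0.2591095 dv 0 0.9604800343513489
frontroller+bracket 16 du 8.312523 dv 0 0.932923436164856
frontroller+bracket 17 du 8.317982 dv 0 0.9331782460212708
tray+tab 10 du 0.046910286 dv 0 0.9294033050537109
tray+tab 12 du 0.20818329 dv 0 0.8814346790313721
tray+tab 16 du 8.0882225 dv 0 0.812501847743988
tray+tab 17 du 8.173393 dv 0 0.8914552330970764
[[   0    1   -5   -2    0    0  169  184  183  192  191  192  187    9    6   11   10   11   12    8    9    9    4  158]
 [  -1    0    1 1276    0    0  173  180  188  186  182  184  185    6    6    8   11   17    6   11   14   10   13  157]
 [  -4   -4    0    1    2    1  172  179  185  187  188  1
[... 471 characters left out ...]
182  182  178  182  183  183  180  184  179  160  172  180  182  179  174  178  173]
 [ 191  186  181  180  182  179  179  178  178  176  180  181  184  177  183  180  160  174  182  177  178  173  172  176]
 [ 186  187  177  177  173  173  175  172  163  173 1276  182  180  181  182  177  163  173  177  176  180  157  157  160]
 [ 186  186  161  160  162  164  161  162  161  186  189  189  184  178  177  158  160  170  174  173  175  154  156  161]
 [ 184  189  145  147  144  142  147  169  185  191  191  192  190  186  144  141  144  141  140  140  147  157  160  157]
 [ 188  190    8    7    8    8    9  179  187  192  188  189  192  186   13   11   26   47   61  139  143  158  157  163]]
```

View pics/d17.png

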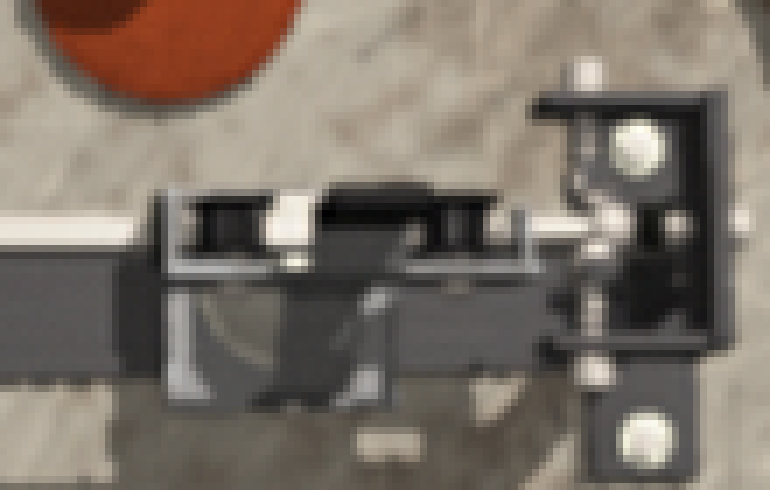

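View pics/c17.png

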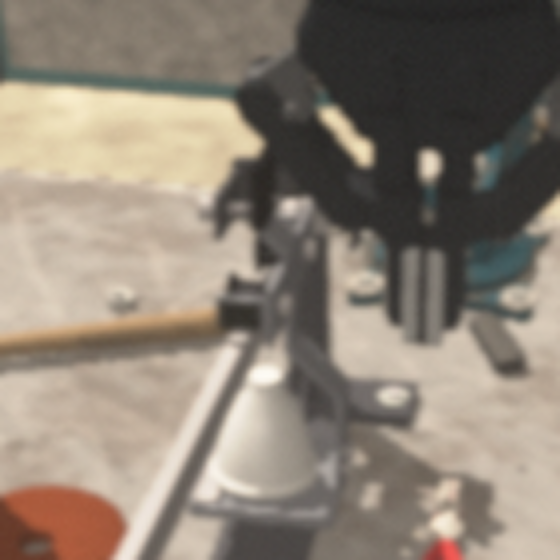

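The depth rows show rail top (z about 160) at column 330, between the ball's edge (about 329) and the buffer (331). The hanger travelled 8.3 px, about 20.3 mm, against the 23 mm expected. So the ball is through the catch but about 2.5–3 mm short of the buffer. I'll go back and push it gently the rest of the way.

Emit:
play_rows --motion '[0, 4, -3, -2, 0, 0, 0, 0, 8, -6, -4.5, 0, 0, 0, 0, 11, -8.5, -7, 0, 0, 0, 0, 13, -13, -9.5, 0, 0, 0, 0, 14, -17, -12, 0, 0, 0]'

```text
clock: 26.15
position: [642.9, 68.4, 222.8]
ee_rot: [0.72, -0.694, -0.0, 0.001]
contact_force: [0.4, -0.9, -0.2]
gripper_width: -0.2
```

Emit:
play_rows --motion '[0, 0, -1, -1.5, 0, 0, 0, 0, 0, -2.5, -2.5, 0, 0, 0, 0, 0, -4, -2.8, 0, 0, 0, 0, 0, -4.8, -3, 0, 0, 0, 0, 0, -5.3, -3.05, 0, 0, 0]'

```text
clock: 26.78
position: [642.0, 18.1, 196.1]
ee_rot: [0.721, -0.693, 0.001, -0.001]
contact_force: [-0.2, 0.2, -0.6]
gripper_width: 0.0
```

Emit:
play_rows --motion '[0, 0, 0, 0, 0, 0, 0]'

```text
clock: 26.9
position: [641.9, 18.3, 196.0]
ee_rot: [0.721, -0.693, 0.001, -0.001]
contact_force: [0.8, -0.4, 0.2]
gripper_width: -0.3
```

Emit:
play_rows --motion '[0, 0, -0.1, -0.15, 0, 0, 0, 0, 0, -0.3, -0.25, 0, 0, 0, 0, 0, -0.3, -0.25, 0, 0, 0]'

```text
clock: 27.28
position: [641.6, 15.2, 192.6]
ee_rot: [0.721, -0.693, 0.0, -0.0]
contact_force: [0.5, -0.4, 0.7]
gripper_width: -0.2
```

Emit:
play_rows --motion '[0, 0, -0.1, 0, 0, 0, 0, 0, 0, -0.15, 0, 0, 0, 0]'

```text
clock: 27.52
position: [641.7, 13.6, 192.8]
ee_rot: [0.721, -0.693, 0.0, -0.0]
contact_force: [0.2, 0.5, -0.4]
gripper_width: -0.0
```

Emit:
play_rows --motion '[0, 0, -0.1, 0, 0, 0, 0, 0, 0, -0.15, 0, 0, 0, 0]'

```text
clock: 27.78
position: [641.7, 12.1, 192.8]
ee_rot: [0.721, -0.693, 0.0, -0.0]
contact_force: [-0.5, 0.6, -0.5]
gripper_width: -0.4
```

```bash
python3 look.py 18;  python3 - <<'E'
import cv2,numpy as np
from h import *
np.set_printoptions(precision=2,suppress=True,linewidth=200)
A=cv2.imread('pics/top9.png').astype(np.float32); 
for nm,sl in (('frontroller+bracket',(slice(144,163),slice(288,311))),):
  t=A[sl]
  for k in ('13','14','15','16','17','18'):
    B=cv2.imread(f'pics/top{k}.png').astype(np.float32)
    r=cv2.matchTemplate(B[138:190,240:350],t,cv2.TM_CCOEFF_NORMED); _,m,_,(x,y)=cv2.minMaxLoc(r)
    a,b,c=r[y,x-1],r[y,x],r[y,x+1]; sx=(a-c)/2/(a-2*b+c)
    u0=sl[1].start-240; print(nm,k,'du',x+sx-u0,m)
a=cv2.imread('pics/side17.png')[130:180,195:245]; b=cv2.imread('pics/side18.png')[130:180,195:245]; 
cv2.imwrite('pics/e18.png',cv2.resize(np.hstack([a,b]),None,fx=7,fy=7,interpolation=cv2.INTER_CUBIC))
a=cv2.imread('pics/top18.png')[140:165,305:345]; cv2.imwrite('pics/f18.png',cv2.resize(a,None,fx=16,fy=16,interpolation=cv2.INTER_NEAREST))
print(proj('top',np.array([[641.5,12.1-11,193]])))
E
```

```text
t 27.77 pos [641.7  12.1 192.8] yaw tool y -177.73 z [ 0.001 -0.    -1.   ] F [-0.5  0.6 -0.5] w -0.4 q [ 0.27  0.44 -0.    0.   -1.13 -0.23]
top loaded_hanger_ball [([327.0, 149.0], 0.84)]
top loaded_hanger_pad [([273.6, 204.6], 0.63), ([265.0, 156.8], 0.6)]
side loaded_hanger_ball [([220.2, 141.5], 0.94), ([306.6, 223.2], 0.24)]
side loaded_hanger_pad [([207.6, 165.2], 0.59)]
frontroller+bracket 13 du 1.2261391 0.9434117674827576
frontroller+bracket 14 du 7.553837 0.9373801946640015
frontroller+bracket 15 du 8.323761 0.9322165250778198
frontroller+bracket 16 du 8.312523 0.932923436164856
frontroller+bracket 17 du 8.317982 0.9331782460212708
frontroller+bracket 18 du 9.81131 0.9224847555160522
[[262.96 152.46]]
```

View pics/f18.png

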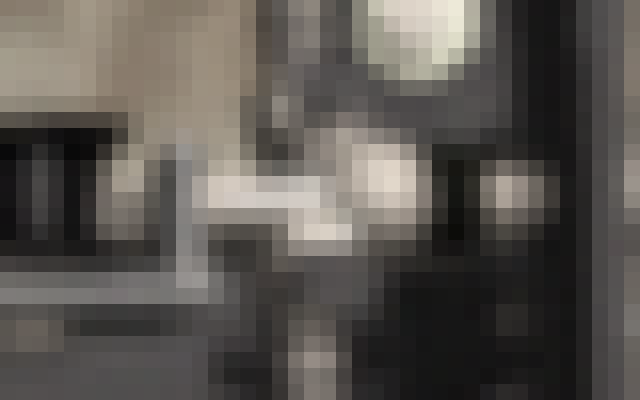

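View pics/c18.png

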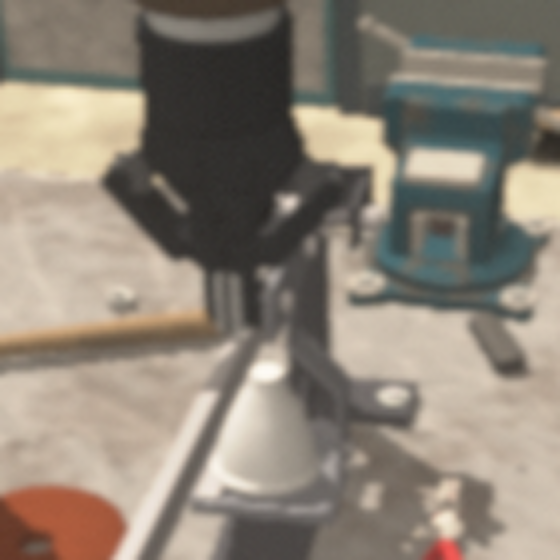

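Run:
```python
from h import *
np.set_printoptions(precision=2,suppress=True,linewidth=200)
for k in ('17','18'):
    P=unproj('top',*np.meshgrid(np.arange(512),np.arange(384)),np.load(f'top{k}.npy'))
    print(P[148:157,322:338,2].astype(int))
im=cv2.imread('pics/top18.png',0); im7=cv2.imread('pics/top17.png',0);print(im[149:155,322:340]);print(im7[149:155,322:340])
```

```text
[[ 185  187  188  188  185   14    6    7   10    7 1276    6   10    8  157  160]
 [ 180  178  184  176  180  175   12    9    3  177  174  177  180  159  160  159]
 [ 169    7  178  183  180  187  182   13   11  174  181  181  181  158  161  159]
 [ 172  177  180  183  179  183  183  181    9  172  183  176  178  176  170  176]
 [ 182  178  182  183  183  180  184  179  160  172  180  182  179  174  178  173]
 [ 178  176  180  181  184  177  183  180  160  174  182  177  178  173  172  176]
 [ 163  173 1276  182  180  181  182  177  163  173  177  176  180  157  157  160]
 [ 161  186  189  189  184  178  177  158  160  170  174  173  175  154  156  161]
 [ 185  191  191  192  190  186  144  141  144  141  140  140  147  157  160  157]]
[[186 186 186 190 188   9   7  10   6  10   7   8   8  10 159 162]
 [180 192 187 185 177 181 178 180  12 170 180 181 179 155 158 158]
 [178 180 179 169 179 180 182 183 178 174 181 178 180 155 158 158]
 [180 181 178 180 180 179 186 182 180 178 182 182 183 178 175 174]
 [180 176 178 181 183 181 181 184 184 177 179 181 185 177 174 174]
 [179 177 173 177
[... 453 characters left out ...]
44 118 168 141 103  57]
 [199 204 204 171 147 160 183 195 181 125  55  20  41 109 161 133  99  59]
 [145 176 193 183 163 140 144 155 146  99  43  15  27  73 109  93  71  41]
 [111 178 205 209 195 138 107 112 104  64  22  11  24  53  72  60  41  23]]
[[ 68  77 112 156 180 186 165 126  86  52  43  45  45  43  53  44  30  24]
 [128 115 130 180 212 229 216 175 105  42  23  29  47  98 126  97  57  31]
 [212 197 173 190 219 236 229 199 125  46  20  26  70 158 196 154  90  44]
 [238 221 176 171 196 214 211 187 114  38  17  22  63 149 186 149  95  49]
 [167 153 134 142 163 175 175 156  93  32  12  20  44 101 125 103  70  39]
 [ 94 125 164 179 173 146 133 113  72  31  15  14  35  73  86  68  43  29]]
```

Emit:
play_rows --motion '[0, 0, -0.08, 0, 0, 0, 0, 0, 0, -0.08, 0, 0, 0, 0]'

```text
clock: 28.32
position: [641.8, 11.8, 192.8]
ee_rot: [0.721, -0.693, 0.0, -0.001]
contact_force: [-0.2, 1.7, 0.5]
gripper_width: 0.5
```

Emit:
play_rows --motion '[0, 0, 0.2, 0.02, 0, 0, 0, 0, 0, 0.6, 0.06, 0, 0, 0, 0, 0, 1.5, 0.3, 0, 0, 0, 0, 0, 3.5, 1, 0, 0, 0, 0, 0, 7, 3, 0, 0, 0]'

```text
clock: 28.95
position: [641.2, 82.2, 222.5]
ee_rot: [0.721, -0.693, -0.0, 0.001]
contact_force: [0.6, -0.3, -0.1]
gripper_width: -0.1
```

Emit:
play_rows --motion '[0, -2, 4, 3, 0, 0, 0, 0, -4, 8, 6, 0, 0, 0, 0, -8, 12, 9, 0, 0, 0, 0, -11, 14, 11, 0, 0, 0, 0, -11, 14, 11, 0, 0, 0]'

```text
clock: 29.58
position: [530.5, 224.2, 336.4]
ee_rot: [0.723, -0.691, 0.001, -0.003]
contact_force: [0.1, -0.3, -0.0]
gripper_width: 0.2
```

```bash
python3 look.py 19;  python3 - <<'E'
import cv2,numpy as np
from h import *
np.set_printoptions(precision=2,suppress=True,linewidth=200)
A=cv2.imread('pics/top9.png').astype(np.float32); sl=(slice(144,163),slice(288,311)); t=A[sl]
for k in ('18','19'):
    B=cv2.imread(f'pics/top{k}.png').astype(np.float32)
    r=cv2.matchTemplate(B[138:190,240:350],t,cv2.TM_CCOEFF_NORMED); _,m,_,(x,y)=cv2.minMaxLoc(r)
    a,b,c=r[y,x-1],r[y,x],r[y,x+1]; sx=(a-c)/2/(a-2*b+c)
    print(k,'du',x+sx-48,m)
P=unproj('top',*np.meshgrid(np.arange(512),np.arange(384)),np.load(f'top19.npy'))
print(P[148:157,322:338,2].astype(int))
a=cv2.imread('pics/top0.png');b=cv2.imread('pics/top19.png')
for nm,s in (('pliers',(slice(190,217),slice(235,305))),('empty',(slice(212,262),slice(168,245)))):
    A=cv2.cvtColor(a[s],6).astype(np.float32);B=cv2.cvtColor(b[s],6).astype(np.float32)
    print(nm,cv2.phaseCorrelate(A,B,cv2.createHanningWindow(A.shape[::-1],cv2.CV_32F)))
E
```

```text
t 29.57 pos [530.5 224.2 336.4] yaw tool y -177.45 z [ 0.006  0.004 -1.   ] F [ 0.1 -0.3 -0. ] w 0.2 q [ 0.68  0.24  0.06  0.   -1.39 -0.64]
top loaded_hanger_ball [([325.0, 152.0], 0.8)]
top loaded_hanger_pad [([263.0, 153.6], 0.75)]
side loaded_hanger_ball []
side loaded_hanger_pad [([209.7, 166.9], 0.8), ([215.8, 211.4], 0.27)]
18 du 9.81131 0.9224847555160522
19 du 9.802231 0.9246984720230103
[[182 184 189 187 187   9  11   9   9  10  12  10   7  11 161 158]
 [186 186 190 187 174 178 180 181  11 172 173 179 177 157 162 158]
 [180 174 178 172 180 177 178 183 181 173 180 177 183 152 163 161]
 [179 182 175 174 180 183 181 179 179 176 179 179 179 181 173 176]
 [177 180 177 179 184 179 181 178 183 179 185 185 182 183 174 176]
 [177 179 174 177 182 178 181 180 183 178 179 183 181 181 169 175]
 [175 183 186 187 184 184 181 183 175 173 179 180 176 157 158 160]
 [187 190 190 187 189 185 178 175 161 171 173 179 179 153 162 161]
 [188 195 192 194 186 185 146 143 138 141 146 144 147 154 158 160]]
pliers ((0.04018670172919059, 0.5229376627777267), 0.7152271462075505)
empty ((0.015424924701889609, -0.005365161743824842), 0.9811128690242767)
```

View pics/d19.png

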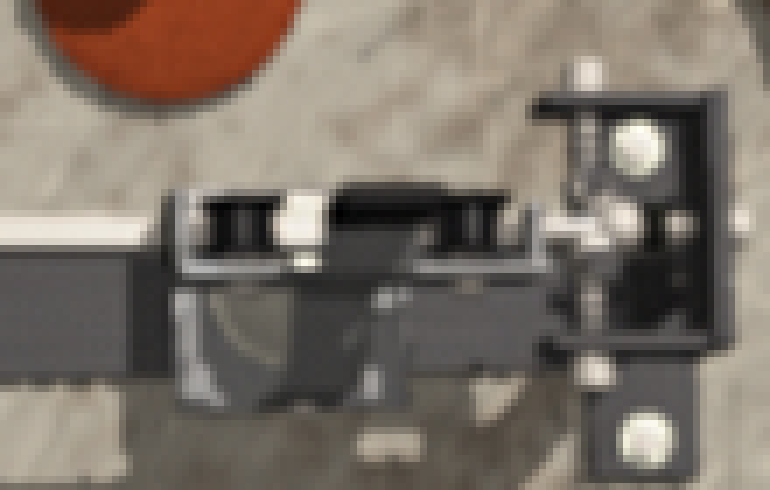

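View pics/top19.png

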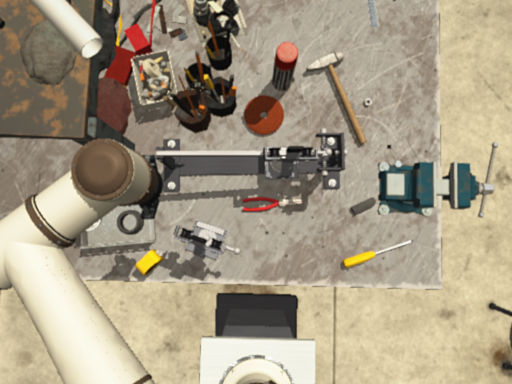

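View pics/c19.png

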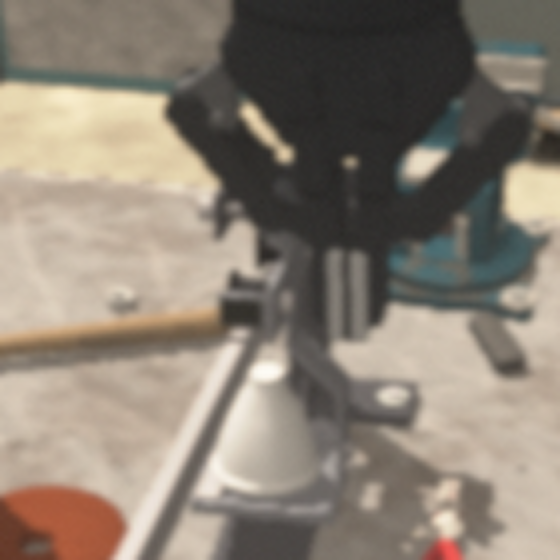

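Run:
```python
from h import *
s=arm.read_state(); print(np.abs(s['joint_vel']).max(), s['contact_force'], s['clock'])
print(arm.job_done())
```

```text
0.003239859776392761 [-0.71773221 -0.20400681  0.76709735] 29.875
the job is handed in; nothing more can be done
None
```

The job is done and handed in at 29.9 s. The loaded hanger is through the catch with its ball on the buffer, and the robot has backed away and touches nothing.

- **Hooking on:** I took the hanger by its grip tab, hooked both rollers over the upper half of the rail with the ball downhill, and let go. It rolled down by itself; two pictures about 1 s apart showed it still at the catch.
- **First push failed:** With the tool tilted to the rail's slope, the force rose to about 23 N and the hanger barely moved. I don't know why it stuck. I backed off and pushed again at the middle of the pad with the tool upright.
- **Second push:** The force briefly reached 12.9 N, then the ball went through, with the highest later reading 11.6 N. That is more than the 9 N you gave.
- **Stopped short:** The ball then stopped about 3 mm before the buffer (20.3 mm of travel). I went back and pushed it the rest of the way with under 1 N. A final 1 mm nudge met 1.7 N of resistance, so the buffer was not bottomed.

**Last checks**
- After I backed away, the hanger stayed where it was, about 24 mm from its rest at the catch (23 mm expected). The depth picture shows no gap between ball and buffer.
- The empty hanger has not moved (image shift under 0.02 px).
- The pliers look unmoved in the picture. The image comparison gave a 0.5 px shift, which I put down to the changed shadow.
- I kept the tool clear of the shell throughout, but had no sensor that would confirm nothing touched it.

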